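Sweep up the nutshells and stopper the nut jars

TASK

First use the hand brush to sweep all the walnut shells off the wooden tray, over its open side into the scrap pan, without touching the shells with the gripper, and stand the brush back on its bristles on the counter, clear of the tray and pan. Then, keeping the jars upright, stand every jar of nuts on the cleared tray and set a stopper into each jar, fully home with its cap flat on the rim; leave the nutcracker, pepper mill and honey jar where they are.

Things in the scene. Friction and masses are not known exactly. Their poses are not given: they have to be found in the camera images.
- nut_tray: (All sizes in mm.) Heavy wooden tray, fixed, standing on the counter with small feet. Origin at the counter level under the middle of its floor; z up. Flat floor at z = 20, inside x -85 to 85 and y -100 to 100. Rails 10 thick stand to z = 42 (22 above the floor) on three sides: inner faces at x = -85, x = 85 and y = +100. The -y side is open: its floor edge is at y = -100 and the scrap pan adjoins it there
- scrap_pan: sheet-metal scrap pan, fixed, butted against the open side of the tray, with the same axes as the tray; 184 (x) x 110 (y), origin at the centre of its underside, 156 from the tray's origin towards the tray's -y. Floor 3 above the counter, walls 34 high at x = -90, x = 90 and y = -53; no wall on the +y side, where it meets the tray's edge (a drop of 17 from the tray floor)
- brush: hand brush standing on its bristles: origin at the centre of the bristles' lower face, long side along its x, z up. Bristles 86 x 32 (stiff) from z = 0 to 30, beech block 90 x 36 from z = 30 to 48, raised grip above it 70 long (x) x 24 wide (y) from z = 48 to 80. About 160 g
- jar_a: round clear glass jar holding nut kernels, about 300 g, 104 high: body 62 in diameter to z = 64, shoulder to z = 78, neck 50 in diameter with a 53 rim bead at the top; bore of the neck 42 in diameter, open 26 deep. Origin at the centre of its underside, z up. All jars alike; may be absent
- jar_a_rim (a point): centre of the mouth of jar_a, at the level of its rim (104 above its underside)
- jar_b: round clear glass jar holding nut kernels, about 300 g, 104 high: body 62 in diameter to z = 64, shoulder to z = 78, neck 50 in diameter with a 53 rim bead at the top; bore of the neck 42 in diameter, open 26 deep. Origin at the centre of its underside, z up. All jars alike; may be absent
- jar_b_rim (a point): centre of the mouth of jar_b, at the level of its rim (104 above its underside)
- jar_c: round clear glass jar holding nut kernels, about 300 g, 104 high: body 62 in diameter to z = 64, shoulder to z = 78, neck 50 in diameter with a 53 rim bead at the top; bore of the neck 42 in diameter, open 26 deep. Origin at the centre of its underside, z up. All jars alike; may be absent
- jar_c_rim (a point): centre of the mouth of jar_c, at the level of its rim (104 above its underside)
- stopper_a: loose stopper, 50 g, 54 high, standing on the small end of its plug: cork plug tapering from 31 in diameter at the bottom to 39 at z = 22, round wooden cap 52 in diameter from z = 22 to 29, knob 28 in diameter from z = 29 to 54. Origin at the centre of the plug's lower end, z up. All stoppers alike, any fits any jar
- stopper_a_seat (a point): point on the axis of stopper_a in the plane of its cap's underside (22 above its lower end), which rests on a jar's rim when the stopper is home
- stopper_b: loose stopper, 50 g, 54 high, standing on the small end of its plug: cork plug tapering from 31 in diameter at the bottom to 39 at z = 22, round wooden cap 52 in diameter from z = 22 to 29, knob 28 in diameter from z = 29 to 54. Origin at the centre of the plug's lower end, z up. All stoppers alike, any fits any jar
- stopper_b_seat (a point): point on the axis of stopper_b in the plane of its cap's underside (22 above its lower end), which rests on a jar's rim when the stopper is home
- stopper_c: loose stopper, 50 g, 54 high, standing on the small end of its plug: cork plug tapering from 31 in diameter at the bottom to 39 at z = 22, round wooden cap 52 in diameter from z = 22 to 29, knob 28 in diameter from z = 29 to 54. Origin at the centre of the plug's lower end, z up. All stoppers alike, any fits any jar
- stopper_c_seat (a point): point on the axis of stopper_c in the plane of its cap's underside (22 above its lower end), which rests on a jar's rim when the stopper is home
- shell_0: walnut half shell, dark tan dome lying hollow side down (or any way once swept), about 36 x 30 x 17 high; origin at the centre of its flat underside; may be absent
- shell_1: walnut half shell, dark tan dome lying hollow side down (or any way once swept), about 36 x 30 x 17 high; origin at the centre of its flat underside; may be absent
- shell_2: walnut half shell, dark tan dome lying hollow side down (or any way once swept), about 36 x 30 x 17 high; origin at the centre of its flat underside; may be absent
- shell_3: walnut half shell, dark tan dome lying hollow side down (or any way once swept), about 36 x 30 x 17 high; origin at the centre of its flat underside; may be absent
- shell_4: walnut half shell, dark tan dome lying hollow side down (or any way once swept), about 36 x 30 x 17 high; origin at the centre of its flat underside; may be absent
- pepper_mill: dark wooden pepper mill, 58 in diameter, 150 high, bystander at the back; origin at the centre of its underside
- honey_jar: honey jar with a grey lid, 71 in diameter, 110 high, bystander behind the tray; origin at the centre of its underside
- nutcracker: steel pliers-type nutcracker lying on the counter, about 175 long (its x) x 65 x 15 high, bystander behind the jars; origin on the counter near its middle
Mind the look-alikes: they are no part of the job. What is shaped like the stopper_c but purple is not meant.

How it is judged:
On the way, in this order (a step that is already met when the one before it is completed fails the run):
1. all the shells lie in the scrap pan, with no jar on the tray yet (x of shell_0 in the frame of scrap_pan between -0.092 and 0.092 m and y of shell_0 in the frame of scrap_pan between -0.058 and 0.058 m and z of each of shell_0, shell_1, shell_2, shell_3, shell_4 in the frame of scrap_pan below 0.034 m and x of shell_1 in the frame of scrap_pan between -0.092 and 0.092 m and y of shell_1 in the frame of scrap_pan between -0.058 and 0.058 m and x of shell_2 in the frame of scrap_pan between -0.092 and 0.092 m and y of shell_2 in the frame of scrap_pan between -0.058 and 0.058 m and x of shell_3 in the frame of scrap_pan between -0.092 and 0.092 m and y of shell_3 in the frame of scrap_pan between -0.058 and 0.058 m and x of shell_4 in the frame of scrap_pan between -0.092 and 0.092 m and y of shell_4 in the frame of scrap_pan between -0.058 and 0.058 m and horizontal distance between each of jar_a, jar_b, jar_c and nut_tray above 0.145 m), for 0.2 s.
2. all the jars stand upright on the tray (x of jar_a in the frame of nut_tray between -0.075 and 0.075 m and y of jar_a in the frame of nut_tray between -0.1 and 0.09 m and z of jar_a in the frame of nut_tray between 0.014 and 0.026 m and angle between each of jar_a, jar_b, jar_c's own z axis and vertical below 0.08 rad and x of jar_b in the frame of nut_tray between -0.075 and 0.075 m and y of jar_b in the frame of nut_tray between -0.1 and 0.09 m and z of jar_b in the frame of nut_tray between 0.014 and 0.026 m and x of jar_c in the frame of nut_tray between -0.075 and 0.075 m and y of jar_c in the frame of nut_tray between -0.1 and 0.09 m and z of jar_c in the frame of nut_tray between 0.014 and 0.026 m), for 0.2 s.
At the end, for the whole second after the job is handed in: All shells in the pan; brush upright on the counter, clear of tray and pan; each jar upright (0.08 rad) on the tray floor with a stopper in it: within 5 mm of centre, cap within 3 mm of the rim and 0.07 rad of square; all at rest and released (all of step 2 and x of shell_0 in the frame of scrap_pan between -0.092 and 0.092 m and y of shell_0 in the frame of scrap_pan between -0.058 and 0.058 m and z of each of shell_0, shell_1, shell_2, shell_3, shell_4 in the frame of scrap_pan below 0.034 m and x of shell_1 in the frame of scrap_pan between -0.092 and 0.092 m and y of shell_1 in the frame of scrap_pan between -0.058 and 0.058 m and x of shell_2 in the frame of scrap_pan between -0.092 and 0.092 m and y of shell_2 in the frame of scrap_pan between -0.058 and 0.058 m and x of shell_3 in the frame of scrap_pan between -0.092 and 0.092 m and y of shell_3 in the frame of scrap_pan between -0.058 and 0.058 m and x of shell_4 in the frame of scrap_pan between -0.092 and 0.092 m and y of shell_4 in the frame of scrap_pan between -0.058 and 0.058 m and (y of brush in the frame of nut_tray above 0.12 m or x of brush in the frame of nut_tray below -0.105 m or x of brush in the frame of nut_tray above 0.105 m or y of brush in the frame of nut_tray below -0.22 m) and height (world z) of brush between -0.006 and 0.006 m and angle between brush's own z axis and vertical below 0.1 rad and ((horizontal distance between stopper_a_seat and jar_a_rim below 0.005 m and z of stopper_a_seat in the frame of jar_a_rim between -0.003 and 0.003 m and angle between the z axis of stopper_a and the z axis of jar_a, either way round below 0.07 rad) or (horizontal distance between stopper_b_seat and jar_a_rim below 0.005 m and z of stopper_b_seat in the frame of jar_a_rim between -0.003 and 0.003 m and angle between the z axis of stopper_b and the z axis of jar_a, either way round below 0.07 rad) or (horizontal distance between stopper_c_seat and jar_a_rim below 0.005 m and z of stopper_c_seat in the frame of jar_a_rim between -0.003 and 0.003 m and angle between the z axis of stopper_c and the z axis of jar_a, either way round below 0.07 rad)) and ((horizontal distance between stopper_a_seat and jar_b_rim below 0.005 m and z of stopper_a_seat in the frame of jar_b_rim between -0.003 and 0.003 m and angle between the z axis of stopper_a and the z axis of jar_b, either way round below 0.07 rad) or (horizontal distance between stopper_b_seat and jar_b_rim below 0.005 m and z of stopper_b_seat in the frame of jar_b_rim between -0.003 and 0.003 m and angle between the z axis of stopper_b and the z axis of jar_b, either way round below 0.07 rad) or (horizontal distance between stopper_c_seat and jar_b_rim below 0.005 m and z of stopper_c_seat in the frame of jar_b_rim between -0.003 and 0.003 m and angle between the z axis of stopper_c and the z axis of jar_b, either way round below 0.07 rad)) and ((horizontal distance between stopper_a_seat and jar_c_rim below 0.005 m and z of stopper_a_seat in the frame of jar_c_rim between -0.003 and 0.003 m and angle between the z axis of stopper_a and the z axis of jar_c, either way round below 0.07 rad) or (horizontal distance between stopper_b_seat and jar_c_rim below 0.005 m and z of stopper_b_seat in the frame of jar_c_rim between -0.003 and 0.003 m and angle between the z axis of stopper_b and the z axis of jar_c, either way round below 0.07 rad) or (horizontal distance between stopper_c_seat and jar_c_rim below 0.005 m and z of stopper_c_seat in the frame of jar_c_rim between -0.003 and 0.003 m and angle between the z axis of stopper_c and the z axis of jar_c, either way round below 0.07 rad)) and linear speed of each of jar_a, jar_b, jar_c, stopper_a, stopper_b, stopper_c, brush below 0.02 m/s); the robot touches nothing.
It fails at once if a shell is touched by the gripper's fingers (contact force between the fingers and shell_0 above 0.5 N or contact force between the fingers and shell_1 above 0.5 N or contact force between the fingers and shell_2 above 0.5 N or contact force between the fingers and shell_3 above 0.5 N or contact force between the fingers and shell_4 above 0.5 N).
It fails at once if a bystander (nutcracker, pepper mill, honey jar) is moved more than 30 mm (distance of any of pepper_mill, honey_jar, nutcracker from where it was at the start of the episode above 0.03 m).
It fails at once if a jar is tipped over (angle between any of jar_a, jar_b, jar_c's own z axis and vertical above 1 rad).
Of jar_a, jar_b, jar_c only 2 to 3 are there at a start; the rules pass over those that are not, and their reading is None.
Of shell_0, shell_1, shell_2, shell_3, shell_4 only 3 to 5 are there at a start; the rules pass over those that are not, and their reading is None.
At some moment in a run one of jar_a, jar_b, jar_c may be knocked a few centimetres aside while the robot is not near it.
It also fails if it takes over 210 s, if anything falls off the work surface, if the arm or the gripper's body presses on something with over 40 N, if the wrist force passes 120 N, or if a joint passes its speed limit or range.

ROBOT

A 7-joint arm with a two-finger parallel gripper is mounted at the origin on a cart in front of the work surface, level with it; the furniture and walls round the work are solid. World frame = base frame: x ahead of the robot, y to its left, z up, the work surface at z = 0. Lengths are in m, angles in rad, forces in N, time in s.
With the tool pointing down it reaches from about 0.35 to 0.9 m from the base axis. Payload 8.1 kg.
Tool frame: the origin (TCP) lies midway between the tips of the shut fingers; the grasp point (between the pads) lies 19 mm behind it; z points along the fingers, y is the line along which they close (so a half turn about z gives the same grasp; the last joint's range is limited). The gripper opens to 92 mm and grips with 3 to 60 N. Pads are 19 mm wide; open, the fingers measure 130 mm over their backs; the gripper's body (75 mm by 190 mm) begins 47 mm behind the grasp point.
Start: joints at [1.153, 0.434, 0.025, 1.573, -0.012, 1.134, -0.075], TCP at [0.193, -0.594, 0.227] pointing down, gripper open.
Joint ranges: [-2.62, 2.62], [-0.44, 2.09], [-1.27, 1.32], [0.08, 2.57], [-1.32, 4.46], [0.12, 2], [-2.74, 2.74]. Speed limits (rad/s): [2.22, 2.22, 3.01, 3.01, 3.14, 3.14, 3.14].

INTERFACE

Orientations are given as a rotation vector (axis times angle).
In Python, from cell import observe, get_image, camera_model, sign_off, recognise, silhouettes gives the robot as it stands.
- The arm moves only by the tool apply_moves, never from a script. Its argument "motion" is a list of rows, each an object of numbers: "x", "y", "z": the shift along the world's x, y, z in cm; "yaw": the turn about the world's z in degrees; "hand": the opening, from -1 (shut) to 1 (fully open), so that 0 is half open. In form: [{"x": .., "y": .., "z": .., "yaw": .., "hand": ..}, ...]. A call has 1 to 10 rows; each row is the pose to reach, as a shift and turn from the pose commanded when the call began; what a row does not reach only later rows make up. A row lasts 1/8 s, in which the tool goes at most 62.5 mm and 10.7 degrees, less where a joint would pass 70% of its speed; a pose out of reach is approached as far as the arm can. A call with a gripper value outside its range is refused whole. The fingers move at their own pace and stop on an object; "newtons" is the grip in N (left out, the last holds). Time passes only in rows, so rows that repeat a pose let the fingers close. It gives the time, the measured TCP pose, the force, the opening and the grip force at its end, in the units of the state.
- observe(): the state, without advancing time (a new reading comes with each control period).
- get_image(name): name is "side" or "top" or "wrist"; returns the picture (400x640x3 uint8, blue, green, red); there is no depth.
- camera_model(name): a dict with "camera_matrix" (3x3 intrinsics, pixels), "T" (4x4, takes a point from camera to world coordinates). Camera axes: x right, y up, looking along -z (the intrinsics and any distortion apply to the point x, -y, -z); pixel columns grow to the right and rows downward; lengths in m; the calibration is good to about 2 mm. A picture is of the moment at which its call begins: read the wrist's pose just before it. camera_model takes no time and is no camera call; for the wrist camera it gives the pose at the moment of the call.
- sign_off(): hands the job in; it is judged then, once.
Trained networks look in the newest picture that a camera, given by its name, has taken for a name from the list of things; names that differ only in an ending like _2 or _b are one class to them, and where a whole thing is asked for, a point or a joint stands for the part that bears it (a point fixed in the world has none). Each returns a list of dicts, best first, with "p" (0 to 1); they miss things now and then, are a little off and sometimes report something else, mostly with a low value. They report only what shows in the picture. A call takes as long as a camera call. They do not tell look-alikes from the thing itself.
- recognise(query, camera): "rect" ([left, top, right, bottom] in pixels, round what is visible of it).
- silhouettes(query, camera): "mask" (400x640 bool, what is visible of it) and "rect" ([left, top, right, bottom] in pixels, round what is visible of it).
The state is a dict: "clock": time; "joints": joint angles; "dq": joint speeds; "joint_efforts": joint torques, N m; "position": TCP position; "ee_rot": TCP orientation; "force": force on the tool from outside, world axes, zero at the start; "ft_torque": the same for the moment, N m; "width": opening from 0.0 (shut) to 1.0 (fully open); "gripper_force": force on a finger pad.
Only numpy, scipy, OpenCV 4.12 (cv2) and the standard library are available. Lean on these libraries where they do the work, as an engineer would, in place of code of your own. Each camera call takes 0.05 s, during which the arm holds its last target. There are 200 camera calls.

## Working session

There is one attempt and no reset: what is moved stays moved. The work goes in short steps, Python scripts to look and compute and a tool call to move; the robot and the scene stay as the last step left them, time stands still between calls to the robot, and variables do not carry over. Pictures are saved under pics/ and viewed, at most 14 in all, crops included, and the job is handed in when it is done.

Besides the shell and the picture viewer there is one more tool, called after "Call:" by a JSON object that holds its "name" and its "arguments". apply_moves: Moves the arm, as the interface text tells. Its arguments: {"type":"object","properties":{"motion":{"type":"array","items":{"type":"object","properties":{"x":{"type":"number"},"y":{"type":"number"},"z":{"type":"number"},"yaw":{"type":"number"},"hand":{"type":"number"}}}},"newtons":{"type":"number"}},"required":["motion"]}

```bash
ls; mkdir -p pics; cat > h.py <<'E'
import numpy as np, cv2
from cell import *
def ray(cam,u,v,M=None):
    m=M or camera_model(cam); K=np.array(m["camera_matrix"]);T=np.array(m["T"])
    d=np.linalg.inv(K)@[u,v,1]; d=T[:3,:3]@[d[0],-d[1],-d[2]]
    return T[:3,3],d
def at(cam,u,v,z,M=None):
    o,d=ray(cam,u,v,M); return o+d*(z-o[2])/d[2]
def px(cam,P,M=None):
    m=M or camera_model(cam); K=np.array(m["camera_matrix"]);T=np.array(m["T"])
    c=T[:3,:3].T@(np.array(P)-T[:3,3]); p=K@[c[0],-c[1],-c[2]]; return p[:2]/p[2]
E
python3 - <<'E'
from h import *
np.set_printoptions(precision=3,suppress=True)
s=observe();print({k:np.round(v,3) for k,v in s.items()})
for c in ["top","side","wrist"]:
    m=camera_model(c);print(c,{k:(np.array(v).round(3).tolist()) for k,v in m.items()})
    cv2.imwrite(f"pics/{c}0.png",get_image(c))
for q in ["nut_tray","scrap_pan","brush","jar_a","stopper_a","shell_0","honey_jar","pepper_mill","nutcracker"]:
    for c in ["top","side"]:
        for r in recognise(q,c):
            if r["p"]>.3: print(q,c,round(r["p"],2),np.round(r["rect"]))
E
```

```text
pics
{'clock': np.float64(0.0), 'joints': array([ 1.153,  0.435,  0.025,  1.574, -0.012,  1.134, -0.075]), 'dq': array([-0.001, -0.001, -0.002, -0.001,  0.001, -0.001, -0.001]), 'joint_efforts': array([ -0.   , -66.784,   0.985, -31.446,  -0.061,   0.043,   0.   ]), 'position': array([ 0.193, -0.594,  0.226]), 'ee_rot': array([-3.101, -0.492,  0.001]), 'force': array([-0.606,  0.008,  0.065]), 'ft_torque': array([-0.032,  0.082, -0.014]), 'gripper_force': np.float64(0.0), 'width': np.float64(1.0)}
top {'camera_matrix': [[403.231, 0.0, 326.796], [0.0, 403.231, 204.633], [0.0, 0.0, 1.0]], 'T': [[0.001, 0.978, -0.208, 0.31], [-1.0, 0.0, -0.003, 0.107], [-0.002, 0.208, 0.978, 1.278], [0.0, 0.0, 0.0, 1.0]]}
side {'camera_matrix': [[495.006, 0.0, 322.869], [0.0, 495.006, 203.034], [0.0, 0.0, 1.0]], 'T': [[0.839, 0.176, -0.515, -0.373], [-0.544, 0.321, -0.776, -1.314], [0.029, 0.931, 0.365, 0.761], [0.0, 0.0, 0.0, 1.0]]}
wrist {'camera_matrix': [[318.223, 0.0, 318.831], [0.0, 318.223, 201.939], [0.0, 0.0, 1.0]], 'T': [[0.309, 0.918, 0.247, 0.26], [-0.951, 0.299, 0.078, -0.572], [-0.002, -0.
[... 427 characters left out ...]
.]
jar_a side 0.87 [268. 198. 284. 228.]
jar_a side 0.78 [256. 189. 269. 215.]
jar_a side 0.61 [285. 222. 295. 236.]
stopper_a top 0.77 [320. 243. 340. 263.]
stopper_a top 0.72 [255. 213. 267. 225.]
stopper_a top 0.5 [318. 214. 335. 225.]
stopper_a top 0.49 [176. 252. 190. 265.]
stopper_a top 0.48 [225. 192. 238. 209.]
stopper_a side 0.56 [283. 190. 296. 202.]
stopper_a side 0.53 [282. 221. 296. 236.]
honey_jar top 0.71 [333. 136. 355. 167.]
honey_jar side 0.61 [376. 217. 379. 228.]
pepper_mill top 0.83 [280. 136. 299. 164.]
pepper_mill side 0.45 [336. 177. 343. 208.]
nutcracker top 0.7 [295. 158. 320. 211.]
nutcracker top 0.58 [278. 137. 300. 163.]
nutcracker side 0.61 [317. 214. 331. 222.]
```

```bash
python3 - <<'E'
import cv2
t=cv2.imread("pics/top0.png")[110:290,160:500]
cv2.imwrite("pics/top0c.png",cv2.resize(t,None,fx=2.35,fy=2.35,interpolation=cv2.INTER_CUBIC))
E
```

```text
(no output)
```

View pics/top0c.png

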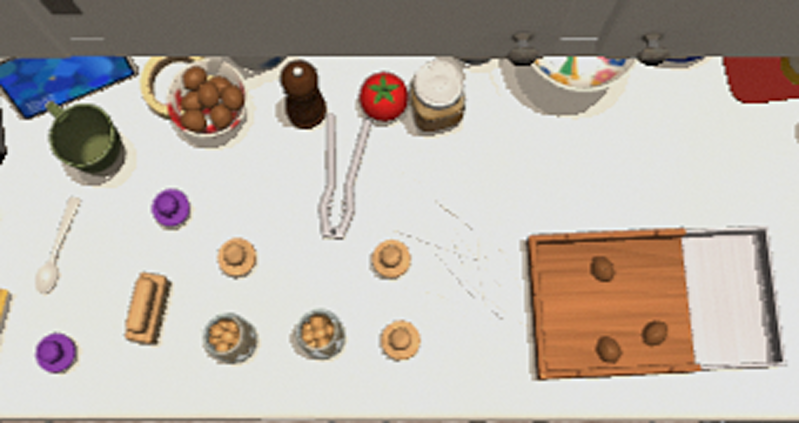

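View pics/side0.png

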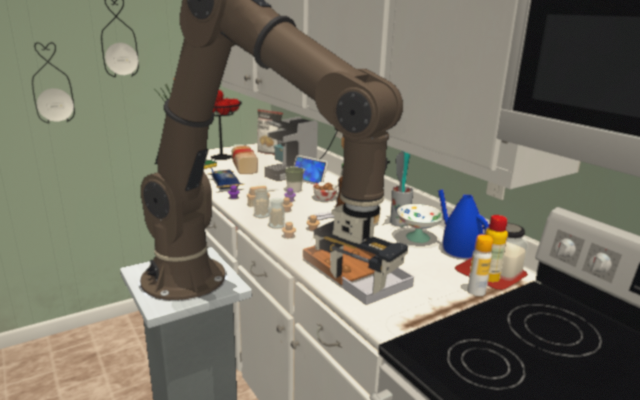

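The top view shows two jars, at crop (228,335) and (320,332). There are three tan stoppers, at (237,256), (390,258) and (400,340), and two purple look-alikes at (171,207) and (56,352), which I exclude. The brush is at (148,308), with its long side roughly along world x. Three shells lie on the tray at (602,268), (655,333) and (609,349), and the pan is at the tray's right (world -y).

```bash
python3 - <<'E'
from h import *
np.set_printoptions(precision=3,suppress=True)
C=lambda x,y:(160+x/2.35-.3,110+y/2.35-.3)
M=camera_model("top")
def p(n,x,y,z): print(n,at("top",*C(x,y),z,M))
p("brush grip a",156,280,.08);p("brush grip b",143,333,.08);p("brush grip c",150,307,.08)
p("jarL rim",224,331,.104);p("jarR",319,329,.104)
for i,q in enumerate([(236,252),(390,253),(401,336),(170,205),(55,350)]): p(f"knob{i}",*q,.054)
p("tray TL",527,236,.042);p("tray BL",539,380,.042);p("edge T",684,236,.02);p("edge B",693,366,.02)
p("panTR",766,230,.034);p("panBR",782,362,.034)
for q in [(602,268),(655,333),(609,349)]: p("shell",*q,.037-.008)
p("nutcr tip",332,236,.01);p("mill",297,70,.15);p("honey",438,80,.11)
# refined colour-based brown mask for tray
im=cv2.imread("pics/top0.png");hsv=cv2.cvtColor(im,cv2.COLOR_BGR2HSV)
m=cv2.inRange(hsv,(5,90,60),(20,255,255));m[:195]=0;m[:,:370]=0
k=cv2.morphologyEx(m,cv2.MORPH_CLOSE,np.ones((9,9)));c=max(cv2.findContours(k,0,1)[0],key=cv2.contourArea)
r=cv2.minAreaRect(c);print(r);b=cv2.boxPoints(r);print([(q.round(1),at("top",*q,.035,M)) for q in b])
E
```

```text
brush grip a [0.491 0.412 0.08 ]
brush grip b [0.423 0.425 0.08 ]
brush grip c [0.456 0.418 0.08 ]
jarL rim [0.423 0.319 0.104]
jarR [0.426 0.201 0.104]
knob0 [0.532 0.316 0.054]
knob1 [0.53  0.113 0.054]
knob2 [0.422 0.099 0.054]
knob3 [0.595 0.406 0.054]
knob4 [0.404 0.544 0.054]
tray TL [ 0.556 -0.069  0.042]
tray BL [ 0.367 -0.079  0.042]
edge T [ 0.56  -0.284  0.02 ]
edge B [ 0.386 -0.285  0.02 ]
panTR [ 0.565 -0.39   0.034]
panBR [ 0.39  -0.396  0.034]
shell [ 0.515 -0.169  0.029]
shell [ 0.428 -0.235  0.029]
shell [ 0.407 -0.173  0.029]
nutcr tip [0.562 0.193 0.01 ]
mill [0.747 0.231 0.15 ]
honey [0.749 0.051 0.11 ]
((420.9187927246094, 238.8629608154297), (62.554908752441406, 69.964599609375), 85.91438293457031)
[(array([383.8, 210.2], dtype=float32), array([ 0.557, -0.069,  0.035])), (array([453.6, 205.2], dtype=float32), array([ 0.573, -0.289,  0.035])), (array([458. , 267.6], dtype=float32), array([ 0.379, -0.29 ,  0.035])), (array([388.3, 272.6], dtype=float32), array([ 0.363, -0.077,  0.035]))]
```

Call:
{"name": "apply_moves", "arguments": {"motion": [{"x": 12,"y": 16,"z": 5,"yaw": -10},{"x": 25.7,"y": 38,"z": 10,"yaw": -18},{"x": 25.7,"y": 38,"z": 10,"yaw": -18},{"x": 25.7,"y": 38,"z": 10,"yaw": -18},{"x": 25.7,"y": 38,"z": 10,"yaw": -18},{"x": 25.7,"y": 38,"z": 10,"yaw": -18},{"x": 25.7,"y": 38,"z": 10,"yaw": -18},{"x": 25.7,"y": 38,"z": 10,"yaw": -18},{"x": 25.7,"y": 38,"z": 10,"yaw": -18},{"x": 25.7,"y": 38,"z": 10,"yaw": -18}]}}

```text
schema error: expected keys x, y, z, yaw, hand
```

```bash
python3 - <<'E'
from h import *
np.set_printoptions(precision=3,suppress=True)
im=get_image("wrist");m=camera_model("wrist");np.save("m1.npy",m);cv2.imwrite("pics/w1.png",im);print(observe()["position"],np.array(m["T"]))
for r in recognise("shell_0","wrist"): print(round(r["p"],2),np.round(r["rect"]))
E
```

```text
[ 0.194 -0.594  0.227] [[ 0.309  0.919  0.247  0.26 ]
 [-0.951  0.298  0.08  -0.572]
 [-0.    -0.259  0.966  0.385]
 [ 0.     0.     0.     1.   ]]
```

View pics/w1.png

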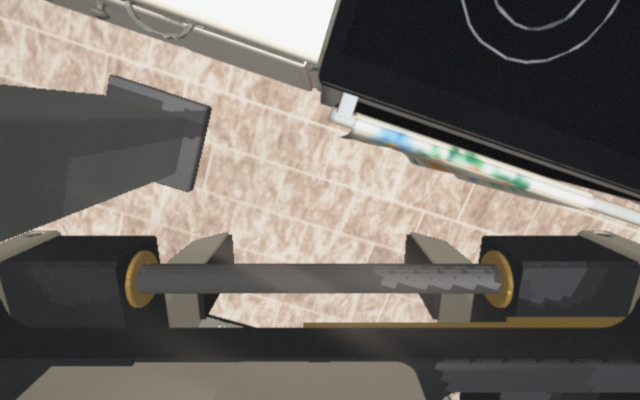

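The move was refused because `hand` was missing, so the picture shows only the floor and the stove (3 pictures viewed so far). Retrying with `hand` in every row.

Call:
{"name": "apply_moves", "arguments": {"motion": [{"x": 12,"y": 16,"z": 5,"yaw": -10,"hand": 1},{"x": 25.7,"y": 38,"z": 10,"yaw": -18,"hand": 1},{"x": 25.7,"y": 38,"z": 10,"yaw": -18,"hand": 1},{"x": 25.7,"y": 38,"z": 10,"yaw": -18,"hand": 1},{"x": 25.7,"y": 38,"z": 10,"yaw": -18,"hand": 1},{"x": 25.7,"y": 38,"z": 10,"yaw": -18,"hand": 1},{"x": 25.7,"y": 38,"z": 10,"yaw": -18,"hand": 1},{"x": 25.7,"y": 38,"z": 10,"yaw": -18,"hand": 1},{"x": 25.7,"y": 38,"z": 10,"yaw": -18,"hand": 1},{"x": 25.7,"y": 38,"z": 10,"yaw": -18,"hand": 1}]}}

```text
clock: 2.4
position: [0.45, -0.2151, 0.3266]
ee_rot: [3.141, -0.0, -0.001]
force: [-1.0, 0.3, 0.2]
width: 1.0
gripper_force: 0.0
```

```bash
python3 - <<'E'
from h import *
np.set_printoptions(precision=3,suppress=True)
im=get_image("wrist");m=camera_model("wrist");np.save("m1.npy",m);cv2.imwrite("pics/w2.png",im);print(observe()["position"],np.array(m["T"]))
for r in recognise("shell_0","wrist"): print(round(r["p"],2),np.round(r["rect"]))
E
```

```text
[ 0.45  -0.216  0.326] [[-0.002  0.966  0.26   0.519]
 [-1.    -0.002 -0.    -0.215]
 [ 0.    -0.26   0.966  0.484]
 [ 0.     0.     0.     1.   ]]
0.95 [275. 106. 297. 130.]
0.89 [318. 169. 344. 192.]
0.75 [279. 180. 300. 208.]
0.24 [ 84. 170. 128. 204.]
```

View pics/w2.png

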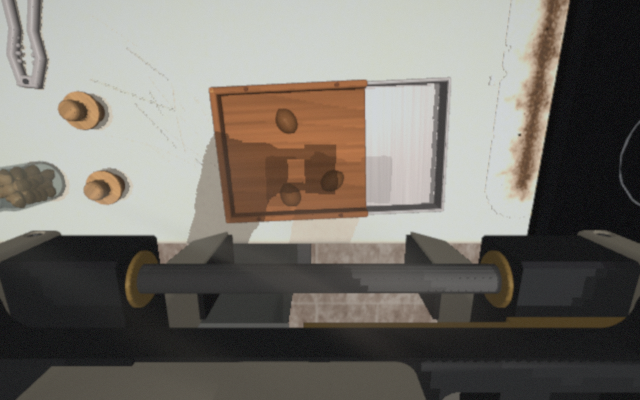

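Exactly three shells show, at (286,120), (331,181) and (290,195). The tray's rail corners are at (209,88), (228,222), (367,80) and (367,216), and the pan's outer corners at (450,77) and (445,211).

```bash
python3 - <<'E'
from h import *
from scipy.optimize import least_squares
np.set_printoptions(precision=4,suppress=True)
M=np.load("m1.npy",allow_pickle=True).item()
obs=[((209,88),(.095,.11,.042)),((228,222),(-.095,.11,.042)),((367,80),(.095,-.1,.042)),((367,216),(-.095,-.1,.042)),((450,77),(.09,-.209,.034)),((445,211),(-.09,-.209,.034))]
def w(p,q): c,s=np.cos(p[2]),np.sin(p[2]); return np.array([p[0]+c*q[0]-s*q[1],p[1]+s*q[0]+c*q[1],q[2]])
f=lambda p:np.concatenate([px("wrist",w(p,b),M)-a for a,b in obs])
r=least_squares(f,[.468,-.184,.06],loss="soft_l1");print(r.x,np.degrees(r.x[2]),f(r.x))
np.save("tray.npy",r.x);p=r.x
for a in [(286,120),(331,181),(290,195)]:
    q=at("wrist",*a,.03,M); d=q[:2]-p[:2];c,s=np.cos(p[2]),np.sin(p[2]);print("shell tray frame",c*d[0]+s*d[1],-s*d[0]+c*d[1])
for q in [(.035,.078),(.035,-.13),(-.035,.078),(-.035,-.13)]: print(q,w(p,(*q,0)))
E
```

```text
[ 0.4668 -0.1852  0.0535] 3.0656371622006433 [-0.5591 -0.3254 -0.6928  2.5854  1.5885 -1.8111  3.5359  1.0026 -0.0136
  1.0281 -1.3088 -2.8098]
shell tray frame 0.04832035797865881 0.012971255157635527
shell tray frame -0.04086215713374313 -0.045222583122845814
shell tray frame -0.05843032597669749 0.015895216896414297
(0.035, 0.078) [ 0.4976 -0.1055  0.    ]
(0.035, -0.13) [ 0.5087 -0.3132  0.    ]
(-0.035, 0.078) [ 0.4277 -0.1092  0.    ]
(-0.035, -0.13) [ 0.4388 -0.3169  0.    ]
```

Call:
{"name": "apply_moves", "arguments": {"motion": [{"x": 0,"y": 6,"z": 0,"yaw": -4,"hand": 1},{"x": 0,"y": 63,"z": 0,"yaw": -11,"hand": 1},{"x": 0,"y": 63,"z": 0,"yaw": -11,"hand": 1},{"x": 0,"y": 63,"z": 0,"yaw": -11,"hand": 1},{"x": 0,"y": 63,"z": 0,"yaw": -11,"hand": 1},{"x": 0,"y": 63,"z": 0,"yaw": -11,"hand": 1},{"x": 0,"y": 63,"z": 0,"yaw": -11,"hand": 1},{"x": 0,"y": 63,"z": 0,"yaw": -11,"hand": 1},{"x": 0,"y": 63,"z": 0,"yaw": -11,"hand": 1},{"x": 0,"y": 63,"z": 0,"yaw": -11,"hand": 1}]}}

```text
clock: 3.75
position: [0.4519, 0.4083, 0.3262]
ee_rot: [3.126, -0.304, 0.0]
force: [1.4, -0.9, -0.1]
width: 0.999
gripper_force: 0.0
```

Call:
{"name": "apply_moves", "arguments": {"motion": [{"x": 0,"y": 0,"z": 0,"yaw": 0,"hand": 1},{"x": 0,"y": 0,"z": -10,"yaw": 0,"hand": 1},{"x": 0,"y": 0,"z": -10,"yaw": 0,"hand": 1},{"x": 0,"y": 0,"z": -10,"yaw": 0,"hand": 1},{"x": 0,"y": 0,"z": -10,"yaw": 0,"hand": 1}]}}

```text
clock: 4.38
position: [0.4516, 0.4081, 0.2285]
ee_rot: [-3.126, 0.303, -0.002]
force: [0.0, 0.3, 1.1]
width: 1.002
gripper_force: 0.0
```

```bash
python3 - <<'E'
from h import *
np.set_printoptions(precision=3,suppress=True)
im=get_image("wrist");m=camera_model("wrist");np.save("m2.npy",m);cv2.imwrite("pics/w3.png",im);print(observe()["position"],observe()["ee_rot"])
for r in silhouettes("brush","wrist"):
    print(round(r["p"],2),np.round(r["rect"]), cv2.minAreaRect(cv2.findNonZero(r["mask"].astype(np.uint8))))
E
```

```text
[0.452 0.409 0.229] [-3.125  0.302 -0.003]
0.57 [276. 136. 311. 219.] ((292.88018798828125, 178.00479125976562), (81.05518341064453, 33.65309143066406), 87.70938873291016)
```

View pics/w3.png

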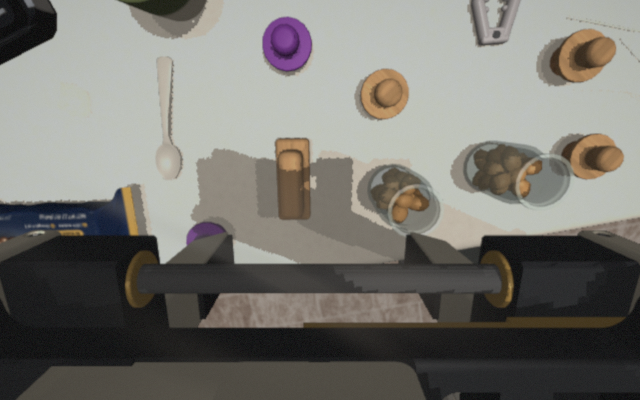

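The brush block's corners show at (277,139), (309,138), (312,217) and (281,220). The tan stoppers are at (386,92), (585,55) and (595,158), and the purple ones are apart from them.

```bash
python3 - <<'E'
from h import *
np.set_printoptions(precision=4,suppress=True)
M=np.load("m2.npy",allow_pickle=True).item()
P=np.array([at("wrist",*a,.048,M) for a in [(277,139),(309,138),(312,217),(281,220)]]);print(P)
c=P.mean(0);d=(P[0]+P[1]-P[2]-P[3])/2;print(c,np.linalg.norm(d),np.degrees(np.arctan2(d[1],d[0])))
e=P[1]-P[0];print(np.linalg.norm(e),np.degrees(np.arctan2(e[1],e[0]))+90)
t=px("wrist",(.456,.418,.08),M);print(t)
T=observe()["position"];print((c[:2]-T[:2])*100)
E
```

```text
[[0.5064 0.4435 0.048 ]
 [0.501  0.4104 0.048 ]
 [0.4155 0.4245 0.048 ]
 [0.4186 0.4592 0.048 ]]
[0.4604 0.4344 0.048 ] 0.08790882258623811 -9.74493812159337
0.03353818056495899 -9.318167912458662
[309.5228 187.1516]
[0.8749 2.569 ]
```

```bash
python3 - <<'E'
from h import *
np.set_printoptions(precision=4,suppress=True)
M=np.load("m2.npy",allow_pickle=True).item()
print("grip",at("wrist",291,183,.08,M),"knob0",at("wrist",389,90,.054,M),"knob1",at("wrist",599,48,.054,M),"cap0",at("wrist",384,94,.027,M))
im=cv2.imread("pics/top0.png");get=at
M2=camera_model("top")
c=im[215:262,200:250];cv2.imwrite("pics/cmp.png",np.hstack([cv2.resize(c,(376,400)),cv2.resize(cv2.imread("pics/w3.png")[120:230,245:345],(380,400))]))
print(px("top",(.4604,.4344,.048),M2),px("top",(.456,.418,.08),M2))
s=observe();print(s["joints"])
E
```

```text
grip [0.4636 0.435  0.08  ] knob0 [0.5318 0.3232 0.054 ] knob1 [0.5309 0.121  0.054 ] cap0 [0.5298 0.3231 0.027 ]
[220.8948 240.1791] [223.5243 240.3426]
[-0.5595  0.4375 -0.3798  1.5886  0.1737  1.1454 -2.7414]
```

View pics/cmp.png

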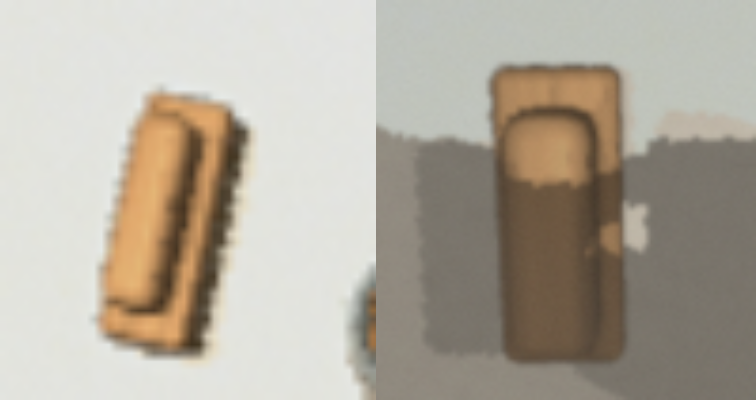

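The brush is at about (0.461, 0.433) with yaw -10°. Joint 7 is at its limit, so I'll turn half round the other way before grasping.

Call:
{"name": "apply_moves", "arguments": {"motion": [{"x": 0,"y": 0,"z": 0,"yaw": 10,"hand": 1},{"x": 0,"y": 0,"z": 0,"yaw": 20,"hand": 1},{"x": 0,"y": 0,"z": 0,"yaw": 30,"hand": 1},{"x": 0,"y": 0,"z": 0,"yaw": 40,"hand": 1},{"x": 0,"y": 0,"z": 0,"yaw": 50,"hand": 1},{"x": 0,"y": 0,"z": 0,"yaw": 60,"hand": 1},{"x": 0,"y": 0,"z": 0,"yaw": 70,"hand": 1},{"x": 0,"y": 0,"z": 0,"yaw": 80,"hand": 1},{"x": 0,"y": 0,"z": 0,"yaw": 90,"hand": 1},{"x": 0,"y": 0,"z": 0,"yaw": 100,"hand": 1}]}}

```text
clock: 5.72
position: [0.4514, 0.4085, 0.2286]
ee_rot: [2.235, 2.207, 0.004]
force: [-0.4, 0.5, -0.7]
width: 0.998
gripper_force: 0.0
```

Call:
{"name": "apply_moves", "arguments": {"motion": [{"x": 0,"y": 0,"z": 0,"yaw": 10,"hand": 1},{"x": 0,"y": 0,"z": 0,"yaw": 20,"hand": 1},{"x": 0,"y": 0,"z": 0,"yaw": 30,"hand": 1},{"x": 0,"y": 0,"z": 0,"yaw": 40,"hand": 1},{"x": 0,"y": 0,"z": 0,"yaw": 50,"hand": 1},{"x": 0,"y": 0,"z": 0,"yaw": 60,"hand": 1},{"x": 0,"y": 0,"z": 0,"yaw": 70,"hand": 1},{"x": 0,"y": 0,"z": 0,"yaw": 81,"hand": 1},{"x": 0,"y": 0,"z": 0,"yaw": 81,"hand": 1},{"x": 0,"y": 0,"z": 0,"yaw": 81,"hand": 1}]}}

```text
clock: 6.98
position: [0.4509, 0.4083, 0.2275]
ee_rot: [0.28, 3.128, 0.001]
force: [-0.1, 0.7, 0.5]
width: 0.999
gripper_force: 0.0
```

```bash
python3 - <<'E'
from h import *
from scipy.spatial.transform import Rotation as R
np.set_printoptions(precision=4,suppress=True)
im=get_image("wrist");M=camera_model("wrist");cv2.imwrite("pics/w4.png",im)
s=observe();x=R.from_rotvec(s["ee_rot"]).as_matrix()[:,0];print(s["position"],s["joints"],np.degrees(np.arctan2(x[1],x[0])))
for r in silhouettes("brush","wrist"):
    q=cv2.minAreaRect(cv2.findNonZero(r["mask"].astype(np.uint8)));print(r["p"],q,at("wrist",*q[0],.055,M))
E
```

```text
[0.4508 0.4082 0.2274] [-0.143   0.65   -1.1128  1.5555  0.5968  1.3119  0.0617] 169.8020422985883
0.6 ((344.0509033203125, 184.10748291015625), (34.651729583740234, 81.93890380859375), 1.2188751697540283) [0.4551 0.4352 0.055 ]
```

Call:
{"name": "apply_moves", "arguments": {"motion": [{"x": 0.7,"y": 2.7,"z": 0,"yaw": 0,"hand": 1},{"x": 0.7,"y": 2.7,"z": -6,"yaw": 0,"hand": 1},{"x": 0.7,"y": 2.7,"z": -12,"yaw": 0,"hand": 1},{"x": 0.7,"y": 2.7,"z": -17.4,"yaw": 0,"hand": 1},{"x": 0.7,"y": 2.7,"z": -17.4,"yaw": 0,"hand": 1},{"x": 0.7,"y": 2.7,"z": -17.4,"yaw": 0,"hand": -1},{"x": 0.7,"y": 2.7,"z": -17.4,"yaw": 0,"hand": -1},{"x": 0.7,"y": 2.7,"z": -17.4,"yaw": 0,"hand": -1},{"x": 0.7,"y": 2.7,"z": -17.4,"yaw": 0,"hand": -1},{"x": 0.7,"y": 2.7,"z": -17.4,"yaw": 0,"hand": -1}], "newtons": 30}}

```text
clock: 8.32
position: [0.4576, 0.4352, 0.053]
ee_rot: [0.273, 3.129, 0.0]
force: [0.1, -0.1, -1.5]
width: 0.502
gripper_force: 0.0
```

Call:
{"name": "apply_moves", "arguments": {"motion": [{"x": 0,"y": 0,"z": 0,"yaw": 0,"hand": -1},{"x": 0,"y": 0,"z": 0,"yaw": 0,"hand": -1},{"x": 0,"y": 0,"z": 0,"yaw": 0,"hand": -1},{"x": 0,"y": 0,"z": 4,"yaw": 0,"hand": -1},{"x": 0,"y": 0,"z": 10,"yaw": 0,"hand": -1},{"x": 0,"y": 0,"z": 18,"yaw": 0,"hand": -1},{"x": 0,"y": 0,"z": 18,"yaw": 0,"hand": -1},{"x": 0,"y": 0,"z": 18,"yaw": 0,"hand": -1}]}}

```text
clock: 9.32
position: [0.4577, 0.4354, 0.2332]
ee_rot: [0.273, 3.128, 0.001]
force: [0.8, -0.3, -2.6]
width: 0.258
gripper_force: 30.0
```

```bash
python3 - <<'E'
from h import *
from scipy.spatial.transform import Rotation as R
np.set_printoptions(precision=4,suppress=True)
im=get_image("wrist");M=camera_model("wrist");cv2.imwrite("pics/w5.png",im)
s=observe();x=R.from_rotvec(s["ee_rot"]).as_matrix()[:,0];print(s["position"],s["joints"],s["width"],np.degrees(np.arctan2(x[1],x[0])))
E
```

```text
[0.4576 0.4345 0.2316] [-0.2026  0.6761 -1.0915  1.4894  0.6063  1.3461  0.0566] 0.25362928795583456 170.01508615030357
```

View pics/w5.png

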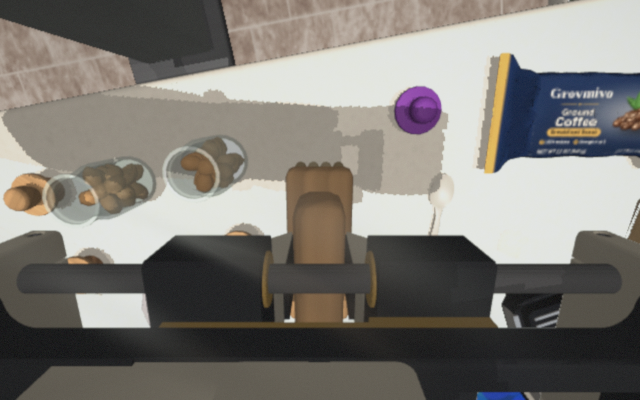

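Brush held (23.5 mm wide, 30 N). Next I carry it over the back of the tray, lined up with the tray at +3°.

Call:
{"name": "apply_moves", "arguments": {"motion": [{"x": 0,"y": -5,"z": 0,"yaw": 6,"hand": -1},{"x": -3.1,"y": -55,"z": 0,"yaw": 13,"hand": -1},{"x": -3.1,"y": -55,"z": 0,"yaw": 13,"hand": -1},{"x": -3.1,"y": -55,"z": 0,"yaw": 13,"hand": -1},{"x": -3.1,"y": -55,"z": 0,"yaw": 13,"hand": -1},{"x": -3.1,"y": -55,"z": 0,"yaw": 13,"hand": -1},{"x": -3.1,"y": -55,"z": 0,"yaw": 13,"hand": -1},{"x": -3.1,"y": -55,"z": 0,"yaw": 13,"hand": -1},{"x": -3.1,"y": -55,"z": 0,"yaw": 13,"hand": -1},{"x": -3.1,"y": -55,"z": 0,"yaw": 13,"hand": -1}]}}

```text
clock: 10.62
position: [0.4241, -0.1208, 0.2301]
ee_rot: [0.067, -3.136, -0.001]
force: [1.1, 1.0, -2.3]
width: 0.26
gripper_force: 30.0
```

Call:
{"name": "apply_moves", "arguments": {"motion": [{"x": 0,"y": 0,"z": 0,"yaw": 0,"hand": -1},{"x": 0,"y": 0,"z": -6,"yaw": 0,"hand": -1},{"x": 0,"y": 0,"z": -10,"yaw": 0,"hand": -1},{"x": 0,"y": 0,"z": -10,"yaw": 0,"hand": -1}]}}

```text
clock: 11.12
position: [0.4243, -0.1128, 0.1305]
ee_rot: [0.09, -3.135, -0.004]
force: [-0.1, 0.0, -0.1]
width: 0.26
gripper_force: 30.0
```

```bash
python3 - <<'E'
from h import *
from scipy.spatial.transform import Rotation as R
np.set_printoptions(precision=4,suppress=True)
im=get_image("wrist");M=camera_model("wrist");cv2.imwrite("pics/w6.png",im)
s=observe();x=R.from_rotvec(s["ee_rot"]).as_matrix()[:,0];print(s["position"],s["joints"],s["width"],np.degrees(np.arctan2(x[1],x[0])))
E
```

```text
[ 0.4259 -0.1129  0.1324] [ 0.9828  0.4791 -1.0968  2.0584  0.5361  0.9267  1.22  ] 0.2611232496756696 -176.74999863157177
```

View pics/w6.png

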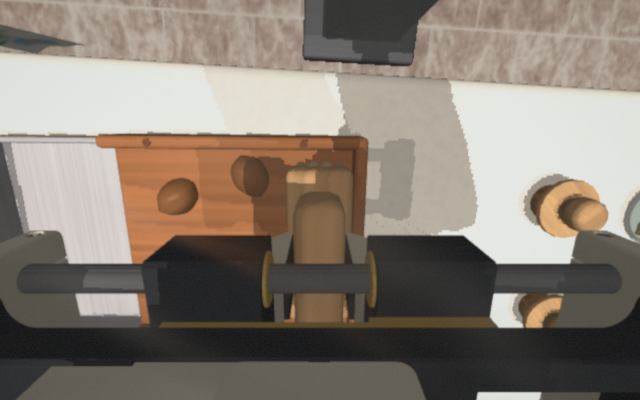

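```bash
python3 - <<'E'
from h import *
np.set_printoptions(precision=4,suppress=True)
M=camera_model("wrist")
print(at("wrist",320,161,.127,M),at("wrist",320,163,.127,M), "rail inner top",at("wrist",320,150,.042,M), "back rail inner",at("wrist",354,190,.042,M))
E
```

```text
[ 0.3784 -0.1145  0.127 ] [ 0.3794 -0.1144  0.127 ] rail inner top [ 0.3811 -0.1139  0.042 ] back rail inner [ 0.4113 -0.0849  0.042 ]
```

Call:
{"name": "apply_moves", "arguments": {"motion": [{"x": 0.4,"y": 0,"z": 0,"yaw": 0,"hand": -1},{"x": 0.4,"y": 0,"z": -3,"yaw": 0,"hand": -1},{"x": 0.4,"y": 0,"z": -5.6,"yaw": 0,"hand": -1},{"x": 0.4,"y": 0,"z": -5.6,"yaw": 0,"hand": -1},{"x": 0.4,"y": 0,"z": -5.6,"yaw": 0,"hand": -1}]}}

```text
clock: 11.8
position: [0.4318, -0.1147, 0.0783]
ee_rot: [-0.083, 3.138, -0.001]
force: [0.9, -0.5, -0.7]
width: 0.26
gripper_force: 30.0
```

```bash
python3 -c "
from h import *
s=observe();print(s['position'],s['force'])"
```

```text
[ 0.43177696 -0.1147085   0.07830064] [ 0.89050661 -0.54227378 -0.68386482]
```

Call:
{"name": "apply_moves", "arguments": {"motion": [{"x": 0.1,"y": -2,"z": -0.3,"yaw": 0,"hand": -1},{"x": 0.2,"y": -4,"z": -0.3,"yaw": 0,"hand": -1},{"x": 0.3,"y": -6,"z": -0.3,"yaw": 0,"hand": -1},{"x": 0.4,"y": -8,"z": -0.3,"yaw": 0,"hand": -1},{"x": 0.5,"y": -10,"z": -0.3,"yaw": 0,"hand": -1},{"x": 0.6,"y": -12,"z": -0.3,"yaw": 0,"hand": -1},{"x": 0.7,"y": -14,"z": -0.3,"yaw": 0,"hand": -1},{"x": 0.8,"y": -16,"z": -0.3,"yaw": 0,"hand": -1},{"x": 0.9,"y": -18,"z": -0.3,"yaw": 0,"hand": -1},{"x": 1.0,"y": -19.6,"z": -0.3,"yaw": 0,"hand": -1}]}}

```text
clock: 13.05
position: [0.4412, -0.3123, 0.0752]
ee_rot: [-0.081, 3.139, -0.002]
force: [-1.2, -0.3, -0.9]
width: 0.258
gripper_force: 30.0
```

Call:
{"name": "apply_moves", "arguments": {"motion": [{"x": 0,"y": 0,"z": 0,"yaw": 0,"hand": -1},{"x": 0,"y": 0,"z": 4,"yaw": 0,"hand": -1},{"x": 0,"y": 0,"z": 8,"yaw": 0,"hand": -1},{"x": 6.3,"y": 19.9,"z": 8,"yaw": 0,"hand": -1},{"x": 6.3,"y": 19.9,"z": 8,"yaw": 0,"hand": -1},{"x": 6.3,"y": 19.9,"z": 8,"yaw": 0,"hand": -1},{"x": 6.3,"y": 19.9,"z": 8,"yaw": 0,"hand": -1},{"x": 6.3,"y": 19.9,"z": 8,"yaw": 0,"hand": -1}]}}

```text
clock: 14.05
position: [0.5038, -0.1085, 0.1544]
ee_rot: [-0.092, 3.139, 0.001]
force: [0.1, -0.2, -1.6]
width: 0.257
gripper_force: 30.0
```

```bash
python3 - <<'E'
from h import *
np.set_printoptions(precision=4,suppress=True)
im=get_image("wrist");M=camera_model("wrist");cv2.imwrite("pics/w7.png",im)
s=observe();print(s["position"],s["ee_rot"],s["joints"])
t=get_image("top");cv2.imwrite("pics/top7.png",t)
cv2.imwrite("pics/c7.png",np.vstack([cv2.resize(t[190:280,370:500],(520,360)),cv2.resize(im[100:330],(640,230))[:,:520]]))
E
```

```text
[ 0.5034 -0.1106  0.154 ] [-0.0875  3.1403 -0.0003] [ 0.858   0.5509 -1.0451  1.8715  0.5518  1.0435  1.211 ]
```

View pics/c7.png

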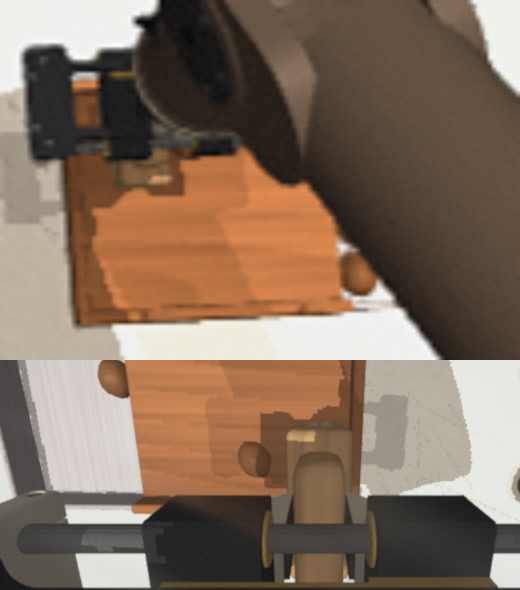

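Two shells are in the pan region, and one is left on the tray in front of the brush. Starting the second pass.

Call:
{"name": "apply_moves", "arguments": {"motion": [{"x": -0.4,"y": 0,"z": 0,"yaw": 0,"hand": -1},{"x": -0.4,"y": 0,"z": -4,"yaw": 0,"hand": -1},{"x": -0.4,"y": 0,"z": -7.9,"yaw": 0,"hand": -1},{"x": -0.4,"y": 0,"z": -7.9,"yaw": 0,"hand": -1},{"x": -0.4,"y": 0,"z": -7.9,"yaw": 0,"hand": -1}]}}

```text
clock: 14.78
position: [0.4995, -0.1122, 0.0756]
ee_rot: [-0.082, 3.14, 0.0]
force: [0.4, -0.5, -0.0]
width: 0.256
gripper_force: 30.0
```

Call:
{"name": "apply_moves", "arguments": {"motion": [{"x": 0.1,"y": -2,"z": 0,"yaw": 0,"hand": -1},{"x": 0.2,"y": -4,"z": 0,"yaw": 0,"hand": -1},{"x": 0.3,"y": -6,"z": 0,"yaw": 0,"hand": -1},{"x": 0.4,"y": -8,"z": 0,"yaw": 0,"hand": -1},{"x": 0.5,"y": -10,"z": 0,"yaw": 0,"hand": -1},{"x": 0.6,"y": -12,"z": 0,"yaw": 0,"hand": -1},{"x": 0.7,"y": -14,"z": 0,"yaw": 0,"hand": -1},{"x": 0.8,"y": -16,"z": 0,"yaw": 0,"hand": -1},{"x": 0.9,"y": -18,"z": 0,"yaw": 0,"hand": -1},{"x": 1.1,"y": -20,"z": 0,"yaw": 0,"hand": -1}]}}

```text
clock: 16.02
position: [0.5105, -0.3132, 0.0748]
ee_rot: [0.083, -3.14, -0.0]
force: [0.6, 0.2, -2.1]
width: 0.262
gripper_force: 30.0
```

Call:
{"name": "apply_moves", "arguments": {"motion": [{"x": 0,"y": 0,"z": 0,"yaw": 0,"hand": -1},{"x": 0,"y": 0,"z": 4,"yaw": 0,"hand": -1},{"x": 0,"y": 0,"z": 10,"yaw": 0,"hand": -1},{"x": -1,"y": 10,"z": 14,"yaw": 0,"hand": -1},{"x": -2,"y": 40,"z": 14,"yaw": 0,"hand": -1},{"x": -2,"y": 40,"z": 14,"yaw": 0,"hand": -1},{"x": -2,"y": 40,"z": 14,"yaw": 0,"hand": -1},{"x": -2,"y": 40,"z": 14,"yaw": 0,"hand": -1},{"x": -2,"y": 40,"z": 14,"yaw": 0,"hand": -1},{"x": -2,"y": 40,"z": 14,"yaw": 0,"hand": -1}]}}

```text
clock: 17.27
position: [0.4891, 0.093, 0.2155]
ee_rot: [-0.092, 3.139, 0.002]
force: [0.6, -0.7, -1.4]
width: 0.259
gripper_force: 30.0
```

```bash
python3 - <<'E'
from h import *
np.set_printoptions(precision=4,suppress=True)
s=observe();print(s["position"],s["ee_rot"],s["joints"])
t=get_image("top");cv2.imwrite("pics/top8.png",t)
for r in recognise("shell_0","top"):
    u,v=(r["rect"][0]+r["rect"][2])/2,(r["rect"][1]+r["rect"][3])/2; print(r["p"],u,v,at("top",u,v,.012))
for q in ["jar_a","stopper_a"]:
  for r in recognise(q,"top"):
    if r["p"]>.3:print(q,r["p"],np.round(r["rect"]))
cv2.imwrite("pics/c8.png",cv2.resize(t[190:280,370:500],(780,540),interpolation=cv2.INTER_CUBIC))
E
```

```text
[0.4891 0.093  0.2155] [-0.0924  3.1394  0.002 ] [ 0.5231  0.4525 -1.1012  1.8324  0.4445  1.1318  0.8965]
jar_a 0.66 [253. 210. 269. 227.]
jar_a 0.58 [286. 239. 309. 263.]
jar_a 0.58 [244. 242. 267. 266.]
stopper_a 0.76 [176. 253. 191. 268.]
stopper_a 0.55 [251. 212. 267. 224.]
stopper_a 0.48 [225. 190. 237. 204.]
stopper_a 0.47 [321. 247. 336. 263.]
```

View pics/c8.png

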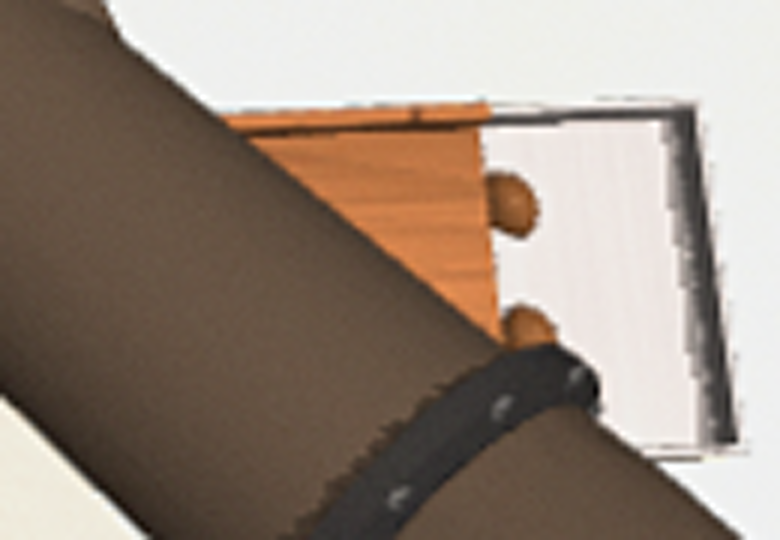

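Both visible shells lie past the tray edge, at crop (512,205) and (528,330). The third is behind the arm, so I put the brush down and then check again.

Call:
{"name": "apply_moves", "arguments": {"motion": [{"x": -3.3,"y": 34,"z": 0,"yaw": -13,"hand": -1},{"x": -3.3,"y": 34,"z": 0,"yaw": -13,"hand": -1},{"x": -3.3,"y": 34,"z": 0,"yaw": -13,"hand": -1},{"x": -3.3,"y": 34,"z": 0,"yaw": -13,"hand": -1},{"x": -3.3,"y": 34,"z": 0,"yaw": -13,"hand": -1},{"x": -3.3,"y": 34,"z": 0,"yaw": -13,"hand": -1},{"x": -3.3,"y": 34,"z": 0,"yaw": -13,"hand": -1},{"x": -3.3,"y": 34,"z": -6,"yaw": -13,"hand": -1},{"x": -3.3,"y": 34,"z": -11,"yaw": -13,"hand": -1},{"x": -3.3,"y": 34,"z": -14,"yaw": -13,"hand": -1}]}}

```text
clock: 18.73
position: [0.4585, 0.4241, 0.0717]
ee_rot: [-0.278, -3.128, 0.006]
force: [0.1, 0.1, -1.5]
width: 0.263
gripper_force: 30.0
```

```bash
python3 -c "
from h import *
s=observe();print(s['position'],s['force'])
t=get_image('top');cv2.imwrite('pics/top9.png',t)
for r in recognise('shell_0','top'):
    u,v=(r['rect'][0]+r['rect'][2])/2,(r['rect'][1]+r['rect'][3])/2; print(r['p'],u,v,at('top',u,v,.012))
cv2.imwrite('pics/c9.png',cv2.resize(t[185:275,230:500],(800,267),interpolation=cv2.INTER_CUBIC))
"
```

```text
[0.45846572 0.42409052 0.07169224] [ 0.14079757  0.08506951 -1.48604111]
0.61 457.20000000000005 244.10000000000002 [ 0.45275232 -0.29975955  0.012     ]
0.53 455.0 226.1 [ 0.50993442 -0.2965925   0.012     ]
```

View pics/c9.png

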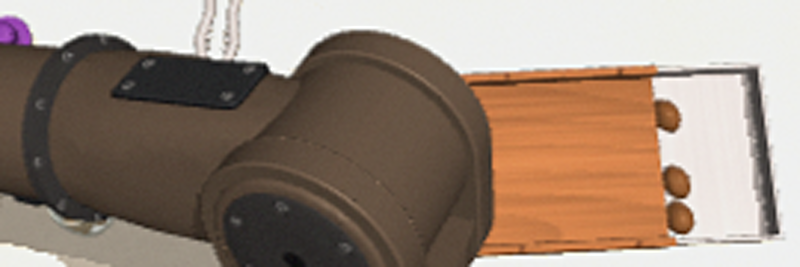

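All three shells are in the pan, at crop (667,116), (677,182) and (680,217). Setting the brush down.

Call:
{"name": "apply_moves", "arguments": {"motion": [{"x": 0,"y": 0,"z": -1.0,"yaw": 0,"hand": -1},{"x": 0,"y": 0,"z": -1.9,"yaw": 0,"hand": -1},{"x": 0,"y": 0,"z": -1.9,"yaw": 0,"hand": -1},{"x": 0,"y": 0,"z": -1.9,"yaw": 0,"hand": -1}]}}

```text
clock: 19.32
position: [0.4576, 0.4285, 0.0564]
ee_rot: [0.273, 3.129, 0.001]
force: [0.6, 0.6, -0.6]
width: 0.261
gripper_force: 30.0
```

Call:
{"name": "apply_moves", "arguments": {"motion": [{"x": 0,"y": 0,"z": 0,"yaw": 0,"hand": 0.5},{"x": 0,"y": 0,"z": 0,"yaw": 0,"hand": 0.5},{"x": 0,"y": 0,"z": 0,"yaw": 0,"hand": 0.5},{"x": 0,"y": 0,"z": 0,"yaw": 0,"hand": 0.5},{"x": 0,"y": 0,"z": 4,"yaw": 0,"hand": 0.5},{"x": 0,"y": 0,"z": 10,"yaw": 0,"hand": 1},{"x": 0,"y": 0,"z": 18,"yaw": 0,"hand": 1},{"x": 0,"y": 0,"z": 18,"yaw": 0,"hand": 1}]}}

```text
clock: 20.32
position: [0.4579, 0.4301, 0.2403]
ee_rot: [0.272, 3.126, 0.008]
force: [0.0, -0.3, -1.0]
width: 0.987
gripper_force: 0.0
```

```bash
python3 - <<'E'
from h import *
np.set_printoptions(precision=4,suppress=True)
M=np.load("m2.npy",allow_pickle=True).item()
print("old rims",at("wrist",413.5,209.5,.104,M),at("wrist",542,181,.104,M))
im=get_image("wrist");M=camera_model("wrist");cv2.imwrite("pics/w10.png",im)
s=observe();print(s["position"],s["joints"])
for q,z in [("jar_a",.052),("brush",.055)]:
  for r in silhouettes(q,"wrist"):
    k=cv2.minAreaRect(cv2.findNonZero(r["mask"].astype(np.uint8)));print(q,r["p"],np.round(r["rect"]),np.round(k[1]),k[2],at("wrist",*k[0],z,M))
print(px("wrist",(.426,.201,.104),M),px("wrist",(.423,.319,.104),M))
E
```

```text
old rims [0.4218 0.326  0.104 ] [0.4263 0.2092 0.104 ]
[0.4581 0.4299 0.2405] [-0.255   0.5981 -0.9446  1.4964  0.4958  1.2943  0.1464]
jar_a 0.84 [ 51. 156. 163. 227.] [ 59. 108.] 68.19859313964844 [0.4236 0.1986 0.052 ]
jar_a 0.68 [170. 134. 253. 200.] [60. 82.] 60.2551155090332 [0.4194 0.3189 0.052 ]
brush 0.57 [298. 140. 333. 221.] [33. 79.] 0.9877603054046631 [0.4564 0.4286 0.055 ]
[ 75.1047 200.8194] [194.2758 176.3894]
```

Call:
{"name": "apply_moves", "arguments": {"motion": [{"x": -3.7,"y": -5,"z": 0,"yaw": 0,"hand": 1},{"x": -3.7,"y": -10.8,"z": 0,"yaw": 0,"hand": 1},{"x": -3.7,"y": -10.8,"z": 0,"yaw": 0,"hand": 1},{"x": -3.7,"y": -10.8,"z": 0,"yaw": 0,"hand": 1},{"x": -3.7,"y": -10.8,"z": -6,"yaw": 0,"hand": 1},{"x": -3.7,"y": -10.8,"z": -12,"yaw": 0,"hand": 1},{"x": -3.7,"y": -10.8,"z": -16,"yaw": 0,"hand": 1},{"x": -3.7,"y": -10.8,"z": -19.3,"yaw": 0,"hand": 1},{"x": -3.7,"y": -10.8,"z": -19.3,"yaw": 0,"hand": 1},{"x": -3.7,"y": -10.8,"z": -19.3,"yaw": 0,"hand": 1}]}}

```text
clock: 21.72
position: [0.4202, 0.3216, 0.0434]
ee_rot: [-0.271, -3.13, -0.002]
force: [0.5, -0.9, 0.1]
width: 0.998
gripper_force: 0.0
```

Call:
{"name": "apply_moves", "arguments": {"motion": [{"x": 0,"y": 0,"z": 0,"yaw": 0,"hand": -1},{"x": 0,"y": 0,"z": 0,"yaw": 0,"hand": -1},{"x": 0,"y": 0,"z": 0,"yaw": 0,"hand": -1},{"x": 0,"y": 0,"z": 0,"yaw": 0,"hand": -1},{"x": 0,"y": 0,"z": 0,"yaw": 0,"hand": -1},{"x": 0,"y": 0,"z": 0,"yaw": 0,"hand": -1}], "newtons": 25}}

```text
clock: 22.48
position: [0.4209, 0.3207, 0.0433]
ee_rot: [0.273, 3.129, 0.002]
force: [0.1, 0.5, 5.7]
width: 0.666
gripper_force: 25.0
```

Call:
{"name": "apply_moves", "arguments": {"motion": [{"x": 0,"y": 0,"z": 4,"yaw": 0,"hand": -1},{"x": 0,"y": 0,"z": 10,"yaw": 0,"hand": -1},{"x": 0,"y": 0,"z": 16,"yaw": 0,"hand": -1},{"x": 3,"y": -5,"z": 16,"yaw": 0,"hand": -1},{"x": 5,"y": -10,"z": 16,"yaw": 0,"hand": -1},{"x": 6,"y": -15,"z": 16,"yaw": 0,"hand": -1},{"x": 7.3,"y": -20,"z": 16,"yaw": 0,"hand": -1},{"x": 7.3,"y": -25,"z": 16,"yaw": 0,"hand": -1},{"x": 7.3,"y": -30,"z": 16,"yaw": 0,"hand": -1},{"x": 7.3,"y": -35,"z": 16,"yaw": 0,"hand": -1}]}}

```text
clock: 23.72
position: [0.4926, -0.0318, 0.2022]
ee_rot: [-0.273, -3.128, 0.001]
force: [0.9, 0.1, -3.1]
width: 0.667
gripper_force: 25.0
```

Call:
{"name": "apply_moves", "arguments": {"motion": [{"x": 0,"y": -5,"z": 0,"yaw": 0,"hand": -1},{"x": 0,"y": -10.4,"z": 0,"yaw": 0,"hand": -1},{"x": 0,"y": -10.4,"z": 0,"yaw": 0,"hand": -1},{"x": 0,"y": -10.4,"z": -5,"yaw": 0,"hand": -1},{"x": 0,"y": -10.4,"z": -9,"yaw": 0,"hand": -1},{"x": 0,"y": -10.4,"z": -12.5,"yaw": 0,"hand": -1},{"x": 0,"y": -10.4,"z": -12.5,"yaw": 0,"hand": -1},{"x": 0,"y": -10.4,"z": -12.5,"yaw": 0,"hand": -1}]}}

```text
clock: 24.72
position: [0.4941, -0.1332, 0.0788]
ee_rot: [0.272, 3.129, 0.0]
force: [0.6, -0.3, -3.5]
width: 0.67
gripper_force: 25.0
```

Call:
{"name": "apply_moves", "arguments": {"motion": [{"x": 0,"y": 0,"z": -0.8,"yaw": 0,"hand": -1},{"x": 0,"y": 0,"z": -1.3,"yaw": 0,"hand": -1},{"x": 0,"y": 0,"z": -1.4,"yaw": 0,"hand": -1},{"x": 0,"y": 0,"z": -1.4,"yaw": 0,"hand": -1}]}}

```text
clock: 25.22
position: [0.4935, -0.1338, 0.0638]
ee_rot: [0.273, 3.13, 0.0]
force: [-0.5, -0.9, -2.5]
width: 0.674
gripper_force: 25.0
```

Call:
{"name": "apply_moves", "arguments": {"motion": [{"x": 0,"y": 0,"z": 0,"yaw": 0,"hand": 0.9},{"x": 0,"y": 0,"z": 0,"yaw": 0,"hand": 0.9},{"x": 0,"y": 0,"z": 0,"yaw": 0,"hand": 0.9},{"x": 0,"y": 0,"z": 0,"yaw": -10,"hand": 0.9},{"x": 0,"y": 0,"z": 0,"yaw": -20,"hand": 0.9},{"x": 0,"y": 0,"z": 0,"yaw": -30,"hand": 0.9},{"x": 0,"y": 0,"z": 0,"yaw": -40,"hand": 0.9},{"x": 0,"y": 0,"z": 0,"yaw": -50,"hand": 0.9},{"x": 0,"y": 0,"z": 0,"yaw": -60,"hand": 0.9},{"x": 0,"y": 0,"z": 0,"yaw": -70,"hand": 0.9}], "newtons": 8}}

```text
clock: 26.48
position: [0.4936, -0.1337, 0.0639]
ee_rot: [2.025, 2.401, 0.0]
force: [-1.0, -0.1, -0.3]
width: 0.945
gripper_force: 0.0
```

Call:
{"name": "apply_moves", "arguments": {"motion": [{"x": 0,"y": 0,"z": 0,"yaw": -10,"hand": 0.9},{"x": 0,"y": 0,"z": 0,"yaw": -20,"hand": 0.9},{"x": 0,"y": 0,"z": 0,"yaw": -20,"hand": 0.9},{"x": 0,"y": 0,"z": 0,"yaw": -20,"hand": -1},{"x": 0,"y": 0,"z": 0,"yaw": -20,"hand": -1},{"x": 0,"y": 0,"z": 0,"yaw": -20,"hand": -1},{"x": 0,"y": 0,"z": 0,"yaw": -20,"hand": -1},{"x": 0,"y": 0,"z": 0,"yaw": -20,"hand": -1},{"x": 0,"y": 0,"z": 0,"yaw": -20,"hand": -1}]}}

```text
clock: 27.6
position: [0.4932, -0.1338, 0.0637]
ee_rot: [-2.406, -2.02, 0.001]
force: [-2.1, -0.2, -0.6]
width: 0.672
gripper_force: 8.0
```

```bash
python3 -c "
from h import *
s=observe();print(s['position'],s['ee_rot'],s['joints'],s['width'],s['gripper_force'])"
```

```text
[ 0.49321994 -0.13384705  0.06365026] [-2.40576937e+00 -2.01994871e+00  6.24334502e-04] [ 0.5112399   0.50535782 -0.46891901  1.99482044  0.3392789   0.71772147
 -0.3398828 ] 0.6721575389339601 7.999821156263351
```

Call:
{"name": "apply_moves", "arguments": {"motion": [{"x": 0,"y": 0,"z": 0,"yaw": 0,"hand": 1},{"x": 0,"y": 0,"z": 0,"yaw": 0,"hand": 1},{"x": 0,"y": 0,"z": 0,"yaw": 0,"hand": 1},{"x": 0,"y": 0,"z": 5,"yaw": 0,"hand": 1},{"x": 0,"y": 0,"z": 11,"yaw": 0,"hand": 1},{"x": 0,"y": 0,"z": 16,"yaw": 0,"hand": 1},{"x": -2,"y": 6,"z": 16,"yaw": 0,"hand": 1},{"x": -4,"y": 12,"z": 16,"yaw": 0,"hand": 1},{"x": -6.8,"y": 18,"z": 16,"yaw": 0,"hand": 1},{"x": -6.8,"y": 23,"z": 16,"yaw": 0,"hand": 1}]}}

```text
clock: 28.85
position: [0.4238, 0.0975, 0.2241]
ee_rot: [2.405, 2.019, -0.001]
force: [1.2, 0.1, 0.2]
width: 1.001
gripper_force: 0.0
```

Call:
{"name": "apply_moves", "arguments": {"motion": [{"x": 0,"y": 5,"z": 0,"yaw": 0,"hand": 1},{"x": 0,"y": 10.7,"z": 0,"yaw": 0,"hand": 1},{"x": 0,"y": 10.7,"z": 0,"yaw": 0,"hand": 1},{"x": 0,"y": 10.7,"z": 0,"yaw": 0,"hand": 1}]}}

```text
clock: 29.35
position: [0.4253, 0.2029, 0.2235]
ee_rot: [2.405, 2.021, -0.001]
force: [0.2, -0.4, -0.3]
width: 1.0
gripper_force: 0.0
```

```bash
python3 - <<'E'
from h import *
np.set_printoptions(precision=4,suppress=True)
for c in ["wrist","top"]:
  im=get_image(c);M=camera_model(c);cv2.imwrite(f"pics/11{c}.png",im)
  s=observe();print(s["position"],s["joints"][6])
  for q,z in [("jar_a",.06),("stopper_a",.03)]:
   for r in silhouettes(q,c):
    if r["p"]<.3: continue
    k=cv2.minAreaRect(cv2.findNonZero(r["mask"].astype(np.uint8)));print(c,q,round(r["p"],2),np.round(r["rect"]),np.round(k[1]),at(c,*k[0],z,M))
E
```

```text
[0.4256 0.202  0.2235] -0.952144780773018
wrist jar_a 0.94 [287. 150. 351. 225.] [60. 71.] [0.4248 0.2045 0.06  ]
wrist jar_a 0.54 [311. 243. 351. 263.] [21. 41.] [0.422  0.1293 0.06  ]
wrist stopper_a 0.9 [393. 218. 438. 254.] [29. 44.] [0.5235 0.1237 0.03  ]
wrist stopper_a 0.87 [372.  24. 426.  77.] [50. 55.] [0.5289 0.321  0.03  ]
wrist stopper_a 0.74 [308. 240. 348. 260.] [21. 40.] [0.4211 0.1159 0.03  ]
[0.4258 0.2018 0.2237] -0.9525737277315223
top jar_a 0.77 [395. 216. 418. 239.] [20. 25.] [ 0.4957 -0.1369  0.06  ]
top jar_a 0.3 [320. 213. 336. 227.] [15. 14.] [0.5227 0.1124 0.06  ]
top stopper_a 0.79 [319. 216. 335. 227.] [15. 15.] [0.5279 0.1141 0.03  ]
top stopper_a 0.64 [175. 253. 191. 266.] [14. 16.] [0.4013 0.5525 0.03  ]
top stopper_a 0.62 [223. 189. 239. 209.] [14. 14.] [0.5971 0.4113 0.03  ]
```

Jar B is where I expected it. Descending and gripping.

Call:
{"name": "apply_moves", "arguments": {"motion": [{"x": 0,"y": 0.2,"z": -6,"yaw": 0,"hand": 1},{"x": 0,"y": 0.2,"z": -12,"yaw": 0,"hand": 1},{"x": 0,"y": 0.2,"z": -17,"yaw": 0,"hand": 1},{"x": 0,"y": 0.2,"z": -18,"yaw": 0,"hand": 1},{"x": 0,"y": 0.2,"z": -18,"yaw": 0,"hand": -1},{"x": 0,"y": 0.2,"z": -18,"yaw": 0,"hand": -1},{"x": 0,"y": 0.2,"z": -18,"yaw": 0,"hand": -1},{"x": 0,"y": 0.2,"z": -18,"yaw": 0,"hand": -1},{"x": 0,"y": 0.2,"z": -18,"yaw": 0,"hand": -1},{"x": 0,"y": 0.2,"z": -18,"yaw": 0,"hand": -1}], "newtons": 25}}

```text
clock: 30.9
position: [0.426, 0.2055, 0.0449]
ee_rot: [2.406, 2.019, 0.002]
force: [-2.9, -0.7, 9.8]
width: 0.67
gripper_force: 25.0
```

```bash
python3 -c "
from h import *
s=observe();print(s['position'],s['ee_rot'],s['joints'],s['width'],s['gripper_force'])"
```

```text
[0.4260307  0.20552131 0.04489885] [2.40550511 2.01934443 0.00242345] [-0.10024991  0.51989539 -0.60852512  2.09203215  0.47902898  0.66588571
 -1.2054708 ] 0.6698319686989408 25.005073249340057
```

Call:
{"name": "apply_moves", "arguments": {"motion": [{"x": 0,"y": 0,"z": 5,"yaw": 0,"hand": -1},{"x": 0,"y": 0,"z": 11,"yaw": 0,"hand": -1},{"x": 0,"y": 0,"z": 16,"yaw": 0,"hand": -1},{"x": 1.3,"y": -5,"z": 16,"yaw": 0,"hand": -1},{"x": 1.3,"y": -10,"z": 16,"yaw": 0,"hand": -1},{"x": 1.3,"y": -15,"z": 16,"yaw": 0,"hand": -1},{"x": 1.3,"y": -20,"z": 16,"yaw": 0,"hand": -1},{"x": 1.3,"y": -25,"z": 16,"yaw": 0,"hand": -1},{"x": 1.3,"y": -30,"z": 16,"yaw": 0,"hand": -1},{"x": 1.3,"y": -35,"z": 16,"yaw": 0,"hand": -1}]}}

```text
clock: 32.15
position: [0.4378, -0.1464, 0.204]
ee_rot: [2.406, 2.02, -0.0]
force: [0.6, -0.3, -3.5]
width: 0.668
gripper_force: 25.0
```

Call:
{"name": "apply_moves", "arguments": {"motion": [{"x": 0,"y": -5,"z": 0,"yaw": 0,"hand": -1},{"x": 0,"y": -9.2,"z": 0,"yaw": 0,"hand": -1},{"x": 0,"y": -9.2,"z": 0,"yaw": 0,"hand": -1},{"x": 0,"y": -9.2,"z": -5,"yaw": 0,"hand": -1},{"x": 0,"y": -9.2,"z": -9,"yaw": 0,"hand": -1},{"x": 0,"y": -9.2,"z": -12.8,"yaw": 0,"hand": -1},{"x": 0,"y": -9.2,"z": -12.8,"yaw": 0,"hand": -1},{"x": 0,"y": -9.2,"z": -12.8,"yaw": 0,"hand": -1}]}}

```text
clock: 33.15
position: [0.4393, -0.2365, 0.077]
ee_rot: [2.405, 2.02, 0.001]
force: [0.7, 0.1, -3.3]
width: 0.668
gripper_force: 25.0
```

Call:
{"name": "apply_moves", "arguments": {"motion": [{"x": 0,"y": 0,"z": -0.8,"yaw": 0,"hand": -1},{"x": 0,"y": 0,"z": -1.1,"yaw": 0,"hand": -1},{"x": 0,"y": 0,"z": -1.1,"yaw": 0,"hand": -1},{"x": 0,"y": 0,"z": -1.1,"yaw": 0,"hand": 0.9},{"x": 0,"y": 0,"z": -1.1,"yaw": 0,"hand": 0.9},{"x": 0,"y": 0,"z": -1.1,"yaw": 0,"hand": 0.9},{"x": 0,"y": 0,"z": -1.1,"yaw": 10,"hand": 0.9},{"x": 0,"y": 0,"z": -1.1,"yaw": 20,"hand": 0.9},{"x": 0,"y": 0,"z": -1.1,"yaw": 30,"hand": 0.9},{"x": 0,"y": 0,"z": -1.1,"yaw": 40,"hand": 0.9}], "newtons": 8}}

```text
clock: 34.4
position: [0.4386, -0.2369, 0.0649]
ee_rot: [1.562, 2.725, -0.0]
force: [-0.2, 0.3, 0.2]
width: 0.95
gripper_force: 0.0
```

Call:
{"name": "apply_moves", "arguments": {"motion": [{"x": 0,"y": 0,"z": 0,"yaw": 10,"hand": 0.9},{"x": 0,"y": 0,"z": 0,"yaw": 20,"hand": 0.9},{"x": 0,"y": 0,"z": 0,"yaw": 30,"hand": 0.9},{"x": 0,"y": 0,"z": 0,"yaw": 40,"hand": 0.9},{"x": 0,"y": 0,"z": 0,"yaw": 50,"hand": 0.9},{"x": 0,"y": 0,"z": 0,"yaw": 50,"hand": -1},{"x": 0,"y": 0,"z": 0,"yaw": 50,"hand": -1},{"x": 0,"y": 0,"z": 0,"yaw": 50,"hand": -1},{"x": 0,"y": 0,"z": 0,"yaw": 50,"hand": -1},{"x": 0,"y": 0,"z": 0,"yaw": 50,"hand": -1}]}}

```text
clock: 35.65
position: [0.4385, -0.2368, 0.0648]
ee_rot: [0.274, 3.13, -0.0]
force: [-0.5, 0.3, 1.1]
width: 0.67
gripper_force: 8.0
```

```bash
python3 -c "
from h import *
s=observe();print(s['position'],s['ee_rot'],s['joints'],s['width'],s['gripper_force'])"
```

```text
[ 0.43854655 -0.23681783  0.06481459] [ 2.73662746e-01  3.12957495e+00 -2.85953251e-04] [ 1.02493601  0.60493586 -0.87856758  2.00276622  0.63460984  0.83116427
  1.17929537] 0.6701990096692453 8.000046908855438
```

Call:
{"name": "apply_moves", "arguments": {"motion": [{"x": 0,"y": 0,"z": 0,"yaw": 0,"hand": 1},{"x": 0,"y": 0,"z": 0,"yaw": 0,"hand": 1},{"x": 0,"y": 0,"z": 0,"yaw": 0,"hand": 1},{"x": 0,"y": 0,"z": 5,"yaw": 0,"hand": 1},{"x": 0,"y": 0,"z": 11,"yaw": 0,"hand": 1},{"x": 0,"y": 0,"z": 16,"yaw": 0,"hand": 1},{"x": 2,"y": 6,"z": 16,"yaw": 0,"hand": 1},{"x": 2.2,"y": 12,"z": 16,"yaw": 0,"hand": 1},{"x": 2.2,"y": 18,"z": 16,"yaw": 0,"hand": 1},{"x": 2.2,"y": 24,"z": 16,"yaw": 0,"hand": 1}]}}

```text
clock: 36.9
position: [0.4603, 0.0049, 0.2249]
ee_rot: [0.274, 3.129, -0.0]
force: [0.6, -0.9, -0.8]
width: 0.998
gripper_force: 0.0
```

Call:
{"name": "apply_moves", "arguments": {"motion": [{"x": 0,"y": 5,"z": 0,"yaw": 0,"hand": 1},{"x": 0,"y": 10.5,"z": 0,"yaw": 0,"hand": 1},{"x": 0,"y": 10.5,"z": 0,"yaw": 0,"hand": 1},{"x": 0,"y": 10.5,"z": 0,"yaw": 0,"hand": 1}]}}

```text
clock: 37.4
position: [0.4603, 0.1079, 0.2246]
ee_rot: [-0.272, -3.129, 0.001]
force: [0.2, -0.5, -0.9]
width: 1.001
gripper_force: 0.0
```

```bash
cat > st.py <<'E'
from h import *
np.set_printoptions(precision=4,suppress=True)
im=get_image("wrist");M=camera_model("wrist");cv2.imwrite(f"pics/st.png",im)
s=observe();print(s["position"],s["ee_rot"],s["joints"][6])
hsv=cv2.cvtColor(im,cv2.COLOR_BGR2HSV)
for r in silhouettes("stopper_a","wrist"):
    if r["p"]<.3: continue
    m=r["mask"];k=cv2.minAreaRect(cv2.findNonZero(m.astype(np.uint8)))
    print(round(r["p"],2),np.round(r["rect"]),"hue",np.median(hsv[...,0][m]),at("wrist",*k[0],.029,M))
E
python3 st.py
```

```text
[0.4605 0.107  0.2245] [-0.2745 -3.1292  0.0013] 0.6752960757528552
0.86 [312. 211. 360. 253.] hue 15.0 [0.5249 0.1135 0.029 ]
0.83 [484. 186. 538. 228.] hue 15.0 [0.5279 0.3187 0.029 ]
0.55 [284. 120. 328. 166.] hue 15.0 [0.4176 0.1013 0.029 ]
0.54 [565. 224. 601. 236.] hue 142.0 [0.573  0.4013 0.029 ]
```

```bash
python3 -c "
import cv2
im=cv2.imread('pics/st.png')[90:270,240:620];cv2.imwrite('pics/stc.png',cv2.resize(im,None,fx=2.1,fy=2.1,interpolation=cv2.INTER_CUBIC))"
```

```text
(no output)
```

View pics/stc.png

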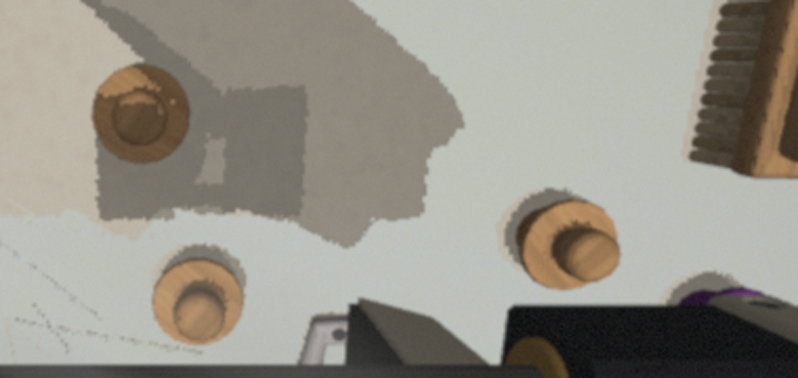

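The tan stoppers show at pixels (307,144), (334,235) and (511,206). They fit the description; the purple one at the lower right is the look-alike. The brush is standing on its bristles.

```bash
python3 -c "
from h import *
M=camera_model('wrist')
print(at('wrist',307.1,143.8,.029,M),at('wrist',306.2,146.2,.054,M),'s1',at('wrist',334.8,240.5,.054,M),'s0',at('wrist',520,211,.054,M))"
```

```text
[0.41809082 0.10153286 0.029     ] [0.41846715 0.10144574 0.054     ] s1 [0.52515698 0.11336702 0.054     ] s0 [0.52667725 0.31504881 0.054     ]
```

Call:
{"name": "apply_moves", "arguments": {"motion": [{"x": -4.0,"y": -0.5,"z": 0,"yaw": 0,"hand": 0.3},{"x": -4.0,"y": -0.5,"z": -6,"yaw": 0,"hand": 0.3},{"x": -4.0,"y": -0.5,"z": -12,"yaw": 0,"hand": 0.3},{"x": -4.0,"y": -0.5,"z": -17,"yaw": 0,"hand": 0.3},{"x": -4.0,"y": -0.5,"z": -19,"yaw": 0,"hand": 0.3},{"x": -4.0,"y": -0.5,"z": -19,"yaw": 0,"hand": 0.3},{"x": -4.0,"y": -0.5,"z": -19,"yaw": 0,"hand": -1},{"x": -4.0,"y": -0.5,"z": -19,"yaw": 0,"hand": -1},{"x": -4.0,"y": -0.5,"z": -19,"yaw": 0,"hand": -1},{"x": -4.0,"y": -0.5,"z": -19,"yaw": 0,"hand": -1}], "newtons": 4}}

```text
clock: 38.75
position: [0.4208, 0.1031, 0.0351]
ee_rot: [0.273, 3.129, 0.0]
force: [-0.2, -0.4, 0.6]
width: 0.306
gripper_force: 4.0
```

Call:
{"name": "apply_moves", "arguments": {"motion": [{"x": 0,"y": 0,"z": 0,"yaw": 0,"hand": 0},{"x": 0,"y": 0,"z": 0,"yaw": 0,"hand": 0},{"x": 0,"y": 0,"z": 0,"yaw": -10,"hand": 0},{"x": 0,"y": 0,"z": 0,"yaw": -20,"hand": 0},{"x": 0,"y": 0,"z": 0,"yaw": -30,"hand": 0},{"x": 0,"y": 0,"z": 0,"yaw": -40,"hand": 0},{"x": 0,"y": 0,"z": 0,"yaw": -50,"hand": 0},{"x": 0,"y": 0,"z": 0,"yaw": -60,"hand": 0},{"x": 0,"y": 0,"z": 0,"yaw": -70,"hand": 0},{"x": 0,"y": 0,"z": 0,"yaw": -80,"hand": 0}]}}

```text
clock: 40.0
position: [0.4204, 0.1033, 0.0347]
ee_rot: [-2.227, -2.216, -0.0]
force: [-0.1, 0.0, -0.2]
width: 0.496
gripper_force: 0.0
```

Call:
{"name": "apply_moves", "arguments": {"motion": [{"x": 0,"y": 0,"z": 0,"yaw": -10,"hand": 0},{"x": 0,"y": 0,"z": 0,"yaw": -10,"hand": 0},{"x": 0,"y": 0,"z": 0,"yaw": -10,"hand": -1},{"x": 0,"y": 0,"z": 0,"yaw": -10,"hand": -1},{"x": 0,"y": 0,"z": 0,"yaw": -10,"hand": -1},{"x": 0,"y": 0,"z": 0,"yaw": -10,"hand": -1},{"x": 0,"y": 0,"z": 0,"yaw": -10,"hand": -1}], "newtons": 12}}

```text
clock: 40.88
position: [0.4205, 0.1031, 0.0347]
ee_rot: [-2.406, -2.02, 0.0]
force: [-0.2, 0.1, -0.1]
width: 0.301
gripper_force: 11.9
```

```bash
python3 -c "
from h import *
s=observe();print(s['position'],s['ee_rot'],s['joints'],s['width'],s['gripper_force'])"
```

```text
[0.42047444 0.10314171 0.03469978] [-2.40583910e+00 -2.02022515e+00  6.78961289e-05] [-0.01098835  0.45922166 -0.44902319  2.1997075   0.374107    0.55441596
 -0.91469195] 0.3005508532110709 11.93190112709999
```

Call:
{"name": "apply_moves", "arguments": {"motion": [{"x": 0,"y": 0,"z": 5,"yaw": 0,"hand": -1},{"x": 0,"y": 0,"z": 11,"yaw": 0,"hand": -1},{"x": 0,"y": 0,"z": 16,"yaw": 0,"hand": -1},{"x": 2,"y": -6,"z": 16,"yaw": 0,"hand": -1},{"x": 4,"y": -11,"z": 16,"yaw": 0,"hand": -1},{"x": 6,"y": -16,"z": 16,"yaw": 0,"hand": -1},{"x": 7.3,"y": -21,"z": 16,"yaw": 0,"hand": -1},{"x": 7.3,"y": -23.7,"z": 16,"yaw": 0,"hand": -1},{"x": 7.3,"y": -23.7,"z": 16,"yaw": 0,"hand": -1},{"x": 7.3,"y": -23.7,"z": 16,"yaw": 0,"hand": -1}]}}

```text
clock: 42.12
position: [0.4933, -0.1329, 0.1947]
ee_rot: [-2.405, -2.021, -0.0]
force: [0.5, -0.1, -1.5]
width: 0.304
gripper_force: 11.9
```

```bash
python3 -c "
from h import *
for i in range(3):
  s=observe();print(s['position'],s['force'],s['width'],s['gripper_force']); im=get_image('wrist')
M=camera_model('wrist');cv2.imwrite('pics/w12.png',im)
c=im[100:330,200:440];cv2.imwrite('pics/w12c.png',cv2.resize(c,None,fx=2.5,fy=2.5,interpolation=cv2.INTER_CUBIC))
print(px('wrist',(.4932,-.1338,.124),M))
"
```

```text
[ 0.49334804 -0.13286705  0.19467825] [ 0.49860974 -0.10039038 -1.48166549] 0.3036754354565605 11.933610588312149
[ 0.49343063 -0.13248488  0.19475594] [-0.10926031  0.25827828 -0.37230626] 0.3014598997472114 11.933555155992508
[ 0.49347771 -0.13238895  0.19481341] [-0.77895316  0.33280307 -1.00664341] 0.2989449903579272 11.933572590351105
[318.97214977 214.86725845]
```

Call:
{"name": "apply_moves", "arguments": {"motion": [{"x": 0,"y": -0.1,"z": -2,"yaw": 0,"hand": -1},{"x": 0,"y": -0.1,"z": -3.5,"yaw": 0,"hand": -1},{"x": 0,"y": -0.1,"z": -4.5,"yaw": 0,"hand": -1},{"x": 0,"y": -0.1,"z": -5,"yaw": 0,"hand": -1},{"x": 0,"y": -0.1,"z": -5,"yaw": 0,"hand": -1}]}}

```text
clock: 42.9
position: [0.4935, -0.1347, 0.1446]
ee_rot: [-2.406, -2.02, 0.0]
force: [0.2, 0.1, 0.5]
width: 0.303
gripper_force: 11.9
```

Call:
{"name": "apply_moves", "arguments": {"motion": [{"x": 0,"y": 0,"z": -0.4,"yaw": 0,"hand": -1},{"x": 0,"y": 0,"z": -0.7,"yaw": 0,"hand": -1},{"x": 0,"y": 0,"z": -0.8,"yaw": 0,"hand": -1},{"x": 0,"y": 0,"z": -0.8,"yaw": 0,"hand": -1}]}}

```text
clock: 43.4
position: [0.4935, -0.1347, 0.1368]
ee_rot: [2.406, 2.02, 0.0]
force: [0.0, 0.1, 1.2]
width: 0.3
gripper_force: 11.9
```

Call:
{"name": "apply_moves", "arguments": {"motion": [{"x": 0,"y": 0,"z": -0.2,"yaw": 0,"hand": -1},{"x": 0,"y": 0,"z": -0.2,"yaw": 0,"hand": -1},{"x": 0,"y": 0,"z": -0.2,"yaw": 0,"hand": -1}]}}

```text
clock: 43.78
position: [0.4937, -0.1348, 0.1355]
ee_rot: [2.405, 2.019, 0.0]
force: [-2.5, 1.4, 9.6]
width: 0.3
gripper_force: 12.0
```

Call:
{"name": "apply_moves", "arguments": {"motion": [{"x": 0,"y": 0,"z": 0,"yaw": 0,"hand": 0},{"x": 0,"y": 0,"z": 0,"yaw": 0,"hand": 0},{"x": 0,"y": 0,"z": 0,"yaw": 0,"hand": 0},{"x": 0,"y": 0,"z": 4,"yaw": 0,"hand": 0.3},{"x": 0,"y": 0,"z": 8.5,"yaw": 0,"hand": 0.3},{"x": 1,"y": 6,"z": 8.5,"yaw": 0,"hand": 0.3},{"x": 2,"y": 12,"z": 8.5,"yaw": 0,"hand": 0.3},{"x": 3,"y": 18,"z": 8.5,"yaw": 0,"hand": 0.3},{"x": 3.4,"y": 23,"z": 8.5,"yaw": 0,"hand": 0.3},{"x": 3.4,"y": 25.1,"z": 8.5,"yaw": 0,"hand": 0.3}]}}

```text
clock: 45.02
position: [0.5272, 0.1201, 0.2198]
ee_rot: [-2.401, -2.024, -0.002]
force: [-0.2, -0.6, -0.2]
width: 0.651
gripper_force: 0.0
```

```bash
python3 st.py; python3 - <<'E'
from h import *
M=camera_model("top");im=get_image("top");cv2.imwrite("pics/top13.png",im)
for q,z in [("jar_a",.07),("stopper_a",.03)]:
  for r in recognise(q,"top"):
    b=r["rect"]
    if r["p"]>.3: print(q,round(r["p"],2),np.round(b),at("top",(b[0]+b[2])/2,(b[1]+b[3])/2,z,M).round(3))
E
```

```text
[0.5269 0.1219 0.2198] [-2.3987 -2.0256 -0.0028] -0.6897199236258198
0.61 [297. 162. 342. 207.] hue 15.0 [0.5273 0.1185 0.029 ]
0.53 [270.   2. 307.   8.] hue 15.0 [0.5257 0.3011 0.029 ]
jar_a 0.93 [430. 234. 458. 256.] [ 0.443 -0.242  0.07 ]
stopper_a 0.73 [255. 211. 266. 225.] [0.532 0.318 0.03 ]
stopper_a 0.71 [403. 217. 421. 233.] [ 0.511 -0.157  0.03 ]
stopper_a 0.69 [175. 251. 190. 266.] [0.406 0.555 0.03 ]
stopper_a 0.67 [226. 193. 239. 208.] [0.588 0.41  0.03 ]
```

Call:
{"name": "apply_moves", "arguments": {"motion": [{"x": 0.1,"y": -0.2,"z": 0,"yaw": 0,"hand": 0.3},{"x": 0.1,"y": -0.2,"z": -6,"yaw": 0,"hand": 0.3},{"x": 0.1,"y": -0.2,"z": -12,"yaw": 0,"hand": 0.3},{"x": 0.1,"y": -0.2,"z": -17,"yaw": 0,"hand": 0.3},{"x": 0.1,"y": -0.2,"z": -18.5,"yaw": 0,"hand": 0.3},{"x": 0.1,"y": -0.2,"z": -18.5,"yaw": 0,"hand": 0.3},{"x": 0.1,"y": -0.2,"z": -18.5,"yaw": 0,"hand": -1},{"x": 0.1,"y": -0.2,"z": -18.5,"yaw": 0,"hand": -1},{"x": 0.1,"y": -0.2,"z": -18.5,"yaw": 0,"hand": -1},{"x": 0.1,"y": -0.2,"z": -18.5,"yaw": 0,"hand": -1}], "newtons": 4}}

```text
clock: 46.52
position: [0.5287, 0.1142, 0.0352]
ee_rot: [2.406, 2.02, 0.001]
force: [0.3, -0.1, 1.6]
width: 0.302
gripper_force: 4.0
```

Call:
{"name": "apply_moves", "arguments": {"motion": [{"x": 0,"y": 0,"z": 0,"yaw": 0,"hand": 0},{"x": 0,"y": 0,"z": 0,"yaw": 0,"hand": 0},{"x": 0,"y": 0,"z": 0,"yaw": 10,"hand": 0},{"x": 0,"y": 0,"z": 0,"yaw": 20,"hand": 0},{"x": 0,"y": 0,"z": 0,"yaw": 30,"hand": 0},{"x": 0,"y": 0,"z": 0,"yaw": 40,"hand": 0},{"x": 0,"y": 0,"z": 0,"yaw": 50,"hand": 0},{"x": 0,"y": 0,"z": 0,"yaw": 60,"hand": 0},{"x": 0,"y": 0,"z": 0,"yaw": 70,"hand": 0},{"x": 0,"y": 0,"z": 0,"yaw": 80,"hand": 0}]}}

```text
clock: 47.78
position: [0.5285, 0.1141, 0.0346]
ee_rot: [-0.536, -3.095, 0.0]
force: [0.1, 0.2, -0.1]
width: 0.499
gripper_force: 0.0
```

Call:
{"name": "apply_moves", "arguments": {"motion": [{"x": 0,"y": 0,"z": 0,"yaw": 10,"hand": 0},{"x": 0,"y": 0,"z": 0,"yaw": 10,"hand": 0},{"x": 0,"y": 0,"z": 0,"yaw": 10,"hand": -1},{"x": 0,"y": 0,"z": 0,"yaw": 10,"hand": -1},{"x": 0,"y": 0,"z": 0,"yaw": 10,"hand": -1},{"x": 0,"y": 0,"z": 0,"yaw": 10,"hand": -1},{"x": 0,"y": 0,"z": 0,"yaw": 10,"hand": -1}], "newtons": 12}}

```text
clock: 48.65
position: [0.5285, 0.1142, 0.0348]
ee_rot: [0.273, 3.13, 0.0]
force: [0.6, 0.0, 0.5]
width: 0.303
gripper_force: 12.0
```

```bash
python3 -c "
from h import *
s=observe();print(s['position'],s['ee_rot'],s['joints'],s['width'],s['gripper_force'])
im=get_image('top');M=camera_model('top')
for r in recognise('jar_a','top'):
    b=r['rect'];print(r['p'],np.round(b),at('top',(b[0]+b[2])/2,(b[1]+b[3])/2,.07,M).round(3))"
```

```text
[0.52853797 0.11423355 0.03479192] [2.73316850e-01 3.12952815e+00 7.92412040e-05] [ 0.26922375  0.69889919 -0.83783623  1.92337184  0.69829853  0.83869708
  0.44986889] 0.30332865854599544 11.996547281742096
```

Call:
{"name": "apply_moves", "arguments": {"motion": [{"x": 0,"y": 0,"z": 6,"yaw": 0,"hand": -1},{"x": 0,"y": 0,"z": 12,"yaw": 0,"hand": -1},{"x": -2,"y": -2,"z": 17.5,"yaw": 0,"hand": -1},{"x": -5,"y": -7,"z": 17.5,"yaw": 0,"hand": -1},{"x": -8,"y": -12,"z": 17.5,"yaw": 0,"hand": -1},{"x": -9,"y": -18,"z": 17.5,"yaw": 0,"hand": -1},{"x": -9,"y": -24,"z": 17.5,"yaw": 0,"hand": -1},{"x": -9,"y": -30,"z": 17.5,"yaw": 0,"hand": -1},{"x": -9,"y": -35.1,"z": 17.5,"yaw": 0,"hand": -1},{"x": -9,"y": -35.1,"z": 17.5,"yaw": 0,"hand": -1}]}}

```text
clock: 50.0
position: [0.4374, -0.2413, 0.209]
ee_rot: [-0.285, -3.128, 0.0]
force: [0.1, 1.6, -0.6]
width: 0.301
gripper_force: 12.0
```

Call:
{"name": "apply_moves", "arguments": {"motion": [{"x": 0,"y": 0,"z": 0,"yaw": 0,"hand": -1},{"x": 0,"y": 0,"z": 0,"yaw": 0,"hand": -1}]}}

```text
clock: 50.25
position: [0.4387, -0.2353, 0.2099]
ee_rot: [0.269, 3.13, 0.0]
force: [-0.2, 0.2, 0.3]
width: 0.3
gripper_force: 12.0
```

```bash
python3 -c "
from h import *
for i in range(3):
  s=observe();print(s['position'],s['width']); im=get_image('wrist')
M=camera_model('wrist')
t=get_image('top');M2=camera_model('top');cv2.imwrite('pics/top14.png',t)
for c in ['wrist','top']:
 for r in recognise('jar_a',c):
  b=r['rect'];print(c,r['p'],np.round(b),at(c,(b[0]+b[2])/2,(b[1]+b[3])/2,.07).round(3))
c=im[100:330,200:440];cv2.imwrite('pics/w14c.png',np.hstack([cv2.resize(c,(400,383)),cv2.resize(t[190:280,375:475],(400,383))]))
print(px('wrist',(.4385,-.2368,.124),M))
"
```

```text
[ 0.43868488 -0.2353102   0.20991479] 0.2998700286543557
[ 0.4387194  -0.23543837  0.2099205 ] 0.30212235458528874
[ 0.43869462 -0.23563536  0.20993224] 0.30028878825437977
wrist 0.82 [391. 189. 476. 235.] [ 0.478 -0.129  0.07 ]
wrist 0.69 [282. 155. 352. 214.] [ 0.431 -0.236  0.07 ]
top 0.68 [430. 235. 456. 258.] [ 0.438 -0.239  0.07 ]
top 0.59 [397. 220. 413. 242.] [ 0.486 -0.126  0.07 ]
top 0.48 [292. 154. 320. 212.] [0.636 0.174 0.07 ]
[317.09346361 207.13806055]
```

View pics/w14c.png

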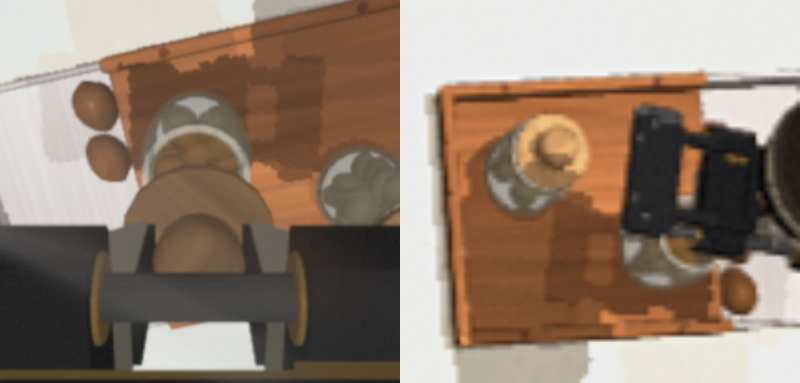

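The stopper is centred over jar B's mouth, and jar A stands stoppered. Descending.

Call:
{"name": "apply_moves", "arguments": {"motion": [{"x": 0,"y": -0.1,"z": -2,"yaw": 0,"hand": -1},{"x": 0,"y": -0.1,"z": -4,"yaw": 0,"hand": -1},{"x": 0,"y": -0.1,"z": -5.5,"yaw": 0,"hand": -1},{"x": 0,"y": -0.1,"z": -6.5,"yaw": 0,"hand": -1},{"x": 0,"y": -0.1,"z": -6.5,"yaw": 0,"hand": -1}]}}

```text
clock: 51.18
position: [0.4383, -0.2376, 0.1443]
ee_rot: [-0.272, -3.129, -0.001]
force: [-0.3, 0.6, -0.4]
width: 0.307
gripper_force: 12.0
```

Call:
{"name": "apply_moves", "arguments": {"motion": [{"x": 0,"y": 0,"z": -0.4,"yaw": 0,"hand": -1},{"x": 0,"y": 0,"z": -0.7,"yaw": 0,"hand": -1},{"x": 0,"y": 0,"z": -0.8,"yaw": 0,"hand": -1},{"x": 0,"y": 0,"z": -0.9,"yaw": 0,"hand": -1},{"x": 0,"y": 0,"z": -0.9,"yaw": 0,"hand": -1}]}}

```text
clock: 51.8
position: [0.4389, -0.238, 0.1366]
ee_rot: [0.273, 3.129, -0.001]
force: [-3.0, -0.5, 9.3]
width: 0.296
gripper_force: 12.0
```

Call:
{"name": "apply_moves", "arguments": {"motion": [{"x": 0,"y": 0,"z": 0,"yaw": 0,"hand": 0},{"x": 0,"y": 0,"z": 0,"yaw": 0,"hand": 0},{"x": 0,"y": 0,"z": 0,"yaw": 0,"hand": 0},{"x": 0,"y": 0,"z": 4,"yaw": 0,"hand": 0.3},{"x": 0,"y": 0,"z": 10,"yaw": 0,"hand": 0.3},{"x": 0,"y": 0,"z": 14,"yaw": 0,"hand": 0.3},{"x": 4,"y": 3,"z": 14,"yaw": 0,"hand": 0.3},{"x": 10,"y": 5,"z": 14,"yaw": 0,"hand": 0.3},{"x": 10,"y": 5,"z": 14,"yaw": 0,"hand": 0.3},{"x": 10,"y": 5,"z": 14,"yaw": 0,"hand": 0.3}]}}

```text
clock: 53.05
position: [0.5383, -0.1875, 0.2753]
ee_rot: [-0.271, -3.129, -0.001]
force: [-0.6, 0.5, -0.4]
width: 0.647
gripper_force: 0.0
```

```bash
python3 -c "
from h import *
im=get_image('wrist');M=camera_model('wrist');s=observe();print(s['position'])
for P in [(.4932,-.1338,.131),(.4932,-.1338,.156),(.4385,-.2368,.131),(.4385,-.2368,.156)]: print(px('wrist',P,M))
t=get_image('top');si=get_image('side')
a=cv2.resize(im[60:260,200:460],(520,400));b=cv2.resize(si[150:310,220:420],(280,224));c=cv2.resize(t[180:280,200:480],(280,100))
o=np.zeros((400,800,3),np.uint8);o[:,:520]=a;o[:224,520:]=b;o[240:340,520:]=c
cv2.imwrite('pics/fin.png',o)
"
```

```text
[ 0.5378027  -0.18830446  0.2753823 ]
[367.71486589 134.85496025]
[372.05422133 136.44816717]
[246.21524623  94.20657744]
[239.53833104  92.11921648]
```

View pics/fin.png

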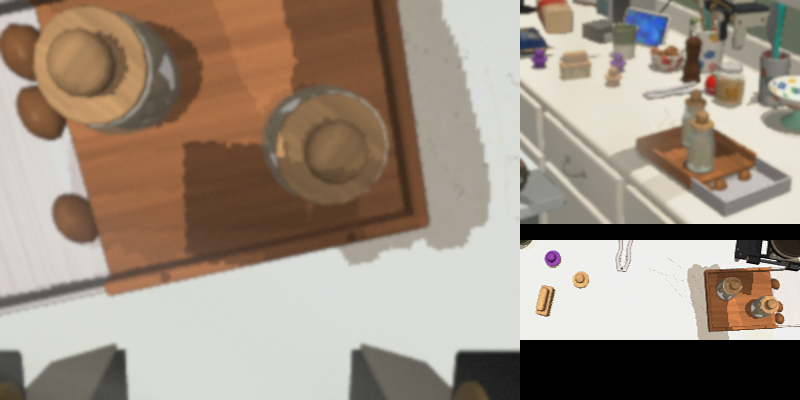

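Both jars are stoppered with the caps flat, at crop (330,145) and (90,65). All three shells are in the pan and the brush is standing on its bristles.

```bash
python3 -c "
from cell import *
print(sign_off())"
```

```text
the job is handed in; nothing more can be done
None
```

I've handed the job in, with no verdict returned: all three shells are in the pan, the brush stands on its bristles on the counter, and both jars stand on the tray with stoppers seated.

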